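# Unstack the sample boxes and pack the specimen carrier in layers

## Task

Take the stack on the bench apart and pack the blue carrier: lay each sample box centred on the mat of its lid's colour and lined up lengthwise with that mat, then lay the metal divider plate level across the two boxes, centred in the carrier and lined up with the carrier's long side, and last stand the amber glass jar upright in the middle of the divider. Keep the boxes and the jar upright throughout, set everything down rather than dropping it, let go of it, and leave the wash bottle, the white bowl and the test tube rack as they are.

Things in the scene. Friction and masses are not known exactly. Their poses are not given: they have to be found in the camera images.
- carrier: Blue open-topped plastic carrier, fixed to the bench. Outside 242 (x) by 156 (y) by 66 high, walls and floor 6 thick, so 230 by 144 inside; a grip ledge sticks out 17 mm beyond each short end near the rim. Origin: centre of its underside, on the bench (z = 0); x along its long side, z up. Its yaw varies. The two mats lie on its floor, one in each half.
- mat_green: Green mat 130 (x) by 64 (y) by 3 thick, fixed on the carrier's floor, 55 mm from the carrier's centre towards one short end or the other (which one varies), its long x axis across the carrier. Origin: centre of its underside, 6 mm above the bench; its top is 9 mm above the bench. Place of the green-lidded box.
- mat_orange: Orange mat 86 (x) by 64 (y) by 3 thick, fixed on the carrier's floor in the other half, likewise 55 mm from the carrier's centre, its long x axis across the carrier. Origin: centre of its underside, 6 mm above the bench; its top is 9 mm above the bench. Place of the orange-lidded box.
- divider: Flat aluminium divider plate with dark perforation dots (look only), 170 (x) by 56 (y) by 20 thick with plain vertical sides, about 0.18 kg, rigid. At the start it lies on the bench as the bottom of the stack. Origin: centre of its underside; x along its length, z up. Across the two boxes in the carrier its underside lies 45 mm above the bench.
- box_green: Closed rigid sample box, white with a green lid (lid fixed on), 116 (x) by 50 (y) by 36 high, about 0.15 kg. At the start it lies on the divider, lengthwise, as the middle of the stack. Origin: centre of its underside; x along its length, z up.
- box_orange: Closed rigid sample box, white with an orange lid (lid fixed on), 72 (x) by 50 (y) by 36 high, about 0.15 kg. At the start it lies on the green-lidded box, lengthwise, as the top of the stack. Origin: centre of its underside; x along its length, z up.
- jar: Amber glass jar with a white cap, standing alone on the bench, round, 50 in diameter and 75 high, about 0.16 kg. Origin: centre of its underside; z up.
- wash_bottle: Clear plastic bottle with a red cap, 66 in diameter and 190 high, standing on the far side of the bench. Origin: centre of its underside. Not to be disturbed.
- mortar: White ceramic bowl, 110 in diameter and 70 high, on the far side of the bench. Origin: centre of its underside. Not to be disturbed.
- tube_rack: Steel test tube rack with six capped tubes, 60 (x) by 180 (y) and 118 high, on the far side of the bench. Origin: centre of its underside. Not to be disturbed.
Mind the look-alikes: they are no part of the job. Leave any pink or purple look-alike of the box_green alone.

How it is judged:
By the outcome, as a careful person would: the job done as asked, in the order asked, and still so for the second after the job is handed in, with the robot touching nothing.
It also fails if it takes over 122 s, if anything falls off the work surface, if the arm or the gripper's body presses on something with over 40 N, if the wrist force passes 120 N, or if a joint passes its speed limit or range.

## Robot

A 6-joint arm with a two-finger parallel gripper is mounted at the origin on the work surface. World frame = base frame: x ahead of the robot, y to its left, z up, the work surface at z = 0. Lengths are in m, angles in rad, forces in N, time in s.
With the tool pointing down it reaches from about 0.375 to 0.975 m from the base axis. Payload 3.8 kg.
Tool frame: the origin (TCP) lies on the centre line of the jaws, within the pads' length; the fingertips stand 25 mm ahead of it and the grasp point (between the pads) lies 6 mm ahead of it; y points along the fingers, z is the direction in which the jaws open and shut, and the axes are right-handed (so a half turn about y gives the same grasp; the last joint's range is limited). The gripper opens to 85 mm and grips with 20 to 120 N. Pads are 22 mm wide; open, the fingers measure 114 mm over their backs; the gripper's body (76 mm by 85 mm) begins 54 mm behind the grasp point. The pads swing forward as they close: fully open they stand 13 mm farther back than shut.
Start: joints at [1.085, 0.264, 1.604, -0, 1.274, -0.037], TCP at [0.293, 0.608, 0.256] pointing down, gripper open.
Joint ranges: [-2.63, 2.63], [-0.94, 2.18], [0.31, 2.57], [-1.31, 4.45], [0, 2.66], [-2.55, 2.55]. Speed limits (rad/s): [2.57, 2.57, 3.14, 3.14, 3.14, 3.14].

## Interface

Orientations are given as a rotation vector (axis times angle).
In Python, from workcell import bot gives the robot as it stands.
- The arm moves only by the shell command python3 -m jog 'ROWS' [FORCE]. ROWS is JSON, a list of rows, each a list of 5 numbers: the shift along the world's x, y, z in mm, then the turn about the world's z in degrees, then the finger opening in mm, from 0 to 85.4. A call has exactly 10 rows; each row is the pose to reach, as a shift and turn from the pose commanded when the call began; what a row does not reach only later rows make up. A row lasts 1/8 s, in which the tool goes at most 62.5 mm and 10.7 degrees, less where a joint would pass 70% of its speed; a pose out of reach is approached as far as the arm can. A call with a gripper value outside its range is refused whole. The fingers move at their own pace and stop on an object; FORCE is the grip in N (left out, the last holds). Time passes only in rows, so rows that repeat a pose let the fingers close, or fill a call up. It gives the time, the measured TCP pose, the force and the opening at its end, in the units of the state.
- bot.read_state(): the state, without advancing time (a new reading comes with each control period).
- bot.read_camera(name): name is "scene" or "top" or "wrist"; returns a dict with "pixels" (480x640x3 uint8, red, green, blue), "fx", "fy", "cx", "cy" (pixels), "R" (3x3) and "t" (3): a world point X has camera coordinates R X + t. Camera axes: x right, y down, z forward; pixel columns grow to the right and rows downward; lengths in m; the calibration is good to about 2 mm. A picture is of the moment at which its call begins. There is no depth.
- bot.finish_job(): hands the job in, once; it reports no verdict.
The state is a dict: "time": time; "q": joint angles; "joint_vel": joint speeds; "joint_torque": joint torques, N m; "tool_pos": TCP position; "tcp_rot": TCP orientation; "wrist_force": force on the tool from outside, world axes, zero at the start; "torque": the same for the moment, N m; "width": opening from 0.0 (shut) to 1.0 (fully open).
Only numpy, scipy, OpenCV 4.12 (cv2) and the standard library are available. Lean on these libraries where they do the work, as an engineer would, in place of code of your own. Each camera call takes 0.05 s, during which the arm holds its last target.

## Working session

There is one attempt and no reset: what is moved stays moved. The work goes in short steps, Python scripts to look and compute and a shell command to move; the robot and the scene stay as the last step left them, time stands still between calls to the robot, and variables do not carry over. Pictures are saved under pics/ and viewed, and the job is handed in when it is done.

```bash
mkdir -p pics; ls; python3 - <<'E'
from workcell import bot
import cv2
s=bot.read_state();print(s)
for n in["scene","top","wrist"]:
    c=bot.read_camera(n);cv2.imwrite(f"pics/{n}0.png",c["pixels"][:,:,::-1]);print(n,c["fx"],c["cx"],c["cy"],c["R"],c["t"])
E
```

```text
pics
{'time': 0.0, 'q': array([ 1.08514215e+00,  2.64760024e-01,  1.60542243e+00, -9.12738191e-06,
        1.27371457e+00, -3.69131727e-02]), 'joint_vel': array([ 9.89649249e-05, -5.77808909e-04, -1.07502173e-03,  1.52083770e-04,
       -8.61330510e-04, -1.11890533e-03]), 'joint_torque': array([ 6.31260937e-04, -5.15125179e+01, -3.67307711e+01, -3.67366674e-04,
        1.28690896e-02, -1.67668298e-05]), 'tool_pos': array([0.29251983, 0.60754238, 0.2549312 ]), 'tcp_rot': array([-1.54423607,  0.35247448, -0.35154603]), 'wrist_force': array([ 0.04531479, -1.24623287,  0.91906657]), 'torque': array([ 0.02799766, -0.01230934, -0.01817135]), 'width': 0.9986300126845125}
scene 492.23138115751243 324.6637555890728 235.34059982048433 [[-0.48614728  0.8738491   0.00697015]
 [ 0.71280808  0.40114448 -0.57531535]
 [-0.50553484 -0.27471961 -0.81790199]] [ 0.26357513 -0.37924725  1.33051324]
top 533.7954225342918 318.7921272223165 243.12702340221807 [[ 0.00168123 -0.99985036  0.01721718]
 [-0.99288155 -0.00371949 -0.11904785]
 [ 0.11909407 -0.01689447 -0.99273923]] [-0.00797763  0.60395856  1.16413117]
wrist 422.12977061565005 321.62948280789783 243.60117720729403 [[ 0.43398409  0.90091802 -0.00212811]
 [ 0.85552966 -0.4113773   0.31438467]
 [ 0.28235936 -0.13825861 -0.94929329]] [-0.67362323 -0.04083793  0.38078793]
```

View pics/top0.png

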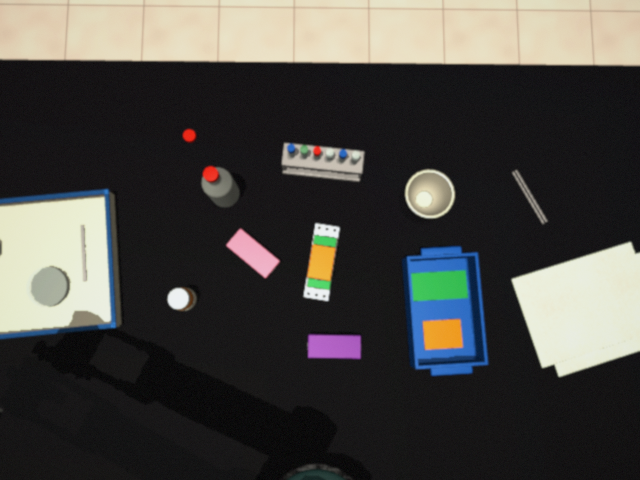

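View pics/scene0.png

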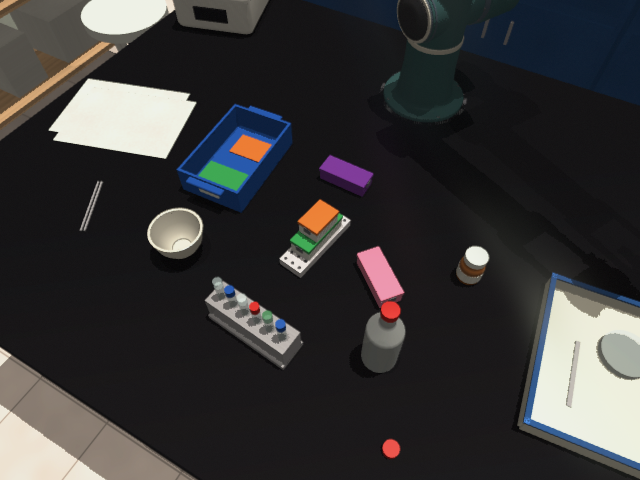

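View pics/wrist0.png

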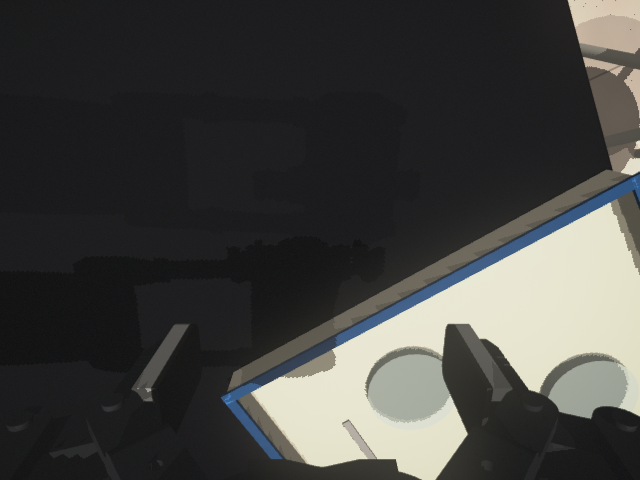

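The top view shows the stack near px (322,262) and the carrier near (445,310), with the green mat at the far end. The jar is at (180,299), with the pink and purple decoys at (253,253) and (334,346). Next I'll measure these.

```bash
cat > h.py <<'E'
from workcell import bot
import cv2, numpy as np
def ray(c,uv,z):
    uv=np.atleast_2d(np.array(uv,float))
    d=np.c_[(uv[:,0]-c["cx"])/c["fx"],(uv[:,1]-c["cy"])/c["fy"],np.ones(len(uv))]@c["R"]
    o=-c["R"].T@c["t"]
    return (o+d*((z-o[2])/d[:,2])[:,None])
HUE={"green":(45,80),"orange":(5,20),"pink":(160,178),"purple":(135,158),"blue":(100,128)}
def blobs(c,col,amin=60,s=110,v=60):
    h=cv2.cvtColor(c["pixels"],cv2.COLOR_RGB2HSV);lo,hi=HUE[col]
    m=cv2.inRange(h,(lo,s,v),(hi,255,255))
    cs,_=cv2.findContours(m,cv2.RETR_EXTERNAL,cv2.CHAIN_APPROX_NONE)
    return [k for k in cs if cv2.contourArea(k)>amin]
def rect(c,k,z):
    p=ray(c,k.reshape(-1,2),z)[:,:2]*1000
    (x,y),(w,h),a=cv2.minAreaRect(p.astype(np.float32))
    if w<h:w,h,a=h,w,a+90
    a=(a+90)%180-90
    return np.round([x,y,w,h,a],1)
Z={"green":[.009,.056],"orange":[.009,.092],"pink":[.036],"purple":[.036],"blue":[.066]}
def report(n):
    c=bot.read_camera(n)
    for col in Z:
        for k in blobs(c,col):
            print(n,col,k.reshape(-1,2).mean(0).round(),[(z,rect(c,k,z).tolist()) for z in Z[col]])
    return c
def state():
    s=bot.read_state();print("t%.2f"%s["time"],"tcp",(s["tool_pos"]*1000).round(1),"rot",s["tcp_rot"].round(3),"F",s["wrist_force"].round(1),"w",round(s["width"]*85.4,1))
    return s
E
python3 - <<'E'
from h import *
s=state()
R=cv2.Rodrigues(s["tcp_rot"])[0];print(R.round(3))
for n in("top","scene"):
    c=report(n)
    # jar cap: white-ish
    h=cv2.cvtColor(c["pixels"],cv2.COLOR_RGB2HSV)
    x0,y0,x1,y1=(160,280,210,320) if n=="top" else (450,240,495,290)
    m=np.zeros(h.shape[:2],np.uint8);m[y0:y1,x0:x1]=cv2.inRange(h,(0,0,150),(179,60,255))[y0:y1,x0:x1]
    cs,_=cv2.findContours(m,cv2.RETR_EXTERNAL,cv2.CHAIN_APPROX_NONE);k=max(cs,key=cv2.contourArea);print("cap",cv2.boundingRect(k),rect(c,k,.075), cv2.contourArea(k))
    cv2.imwrite(f"pics/{n}z.png",cv2.resize(c["pixels"][:,:,::-1][(200 if n=="top" else 80):(400 if n=="top" else 300), (150 if n=="top" else 160):(500 if n=="top" else 510)],None,fx=2.25,fy=2.25,interpolation=2))
E
```

```text
t0.15 tcp [292.6 607.7 255.2] rot [-1.544  0.352 -0.352] F [-0.1 -0.7  1. ] w 85.2
[[ 0.901 -0.001  0.434]
 [-0.434 -0.002  0.901]
 [-0.    -1.    -0.002]]
top green [319. 283.] [(0.009, [514.7, -8.3, 52.2, 18.2, 81.6]), (0.056, [512.6, -7.4, 50.2, 17.5, 81.6])]
top green [439. 285.] [(0.009, [511.6, -282.2, 124.3, 62.5, -86.6]), (0.056, [509.6, -270.8, 119.5, 60.0, -86.6])]
top green [325. 241.] [(0.009, [612.6, -20.5, 49.4, 19.7, 82.0]), (0.056, [606.8, -19.1, 47.5, 18.9, 82.0])]
top orange [442. 334.] [(0.009, [402.0, -286.4, 84.6, 63.0, -86.8]), (0.092, [406.0, -265.9, 78.8, 58.7, -86.8])]
top orange [321. 262.] [(0.009, [563.1, -11.9, 76.3, 59.7, -9.2]), (0.092, [556.1, -10.2, 71.1, 55.6, -9.2])]
top purple [334. 346.] [(0.036, [375.5, -40.1, 119.1, 54.0, 89.6])]
top blue [446. 311.] [(0.066, [456.0, -279.7, 277.9, 168.7, 3.4])]
top blue [ 75. 263.] [(0.066, [557.2, 564.2, 307.1, 245.1, 5.6])]
cap (168, 288, 21, 21) [480.  295.4  42.9  42.6 -89.9] 327.0
scene green [317. 235.] [(0.009, [530.8, -25.1, 126.0, 54.0, -8.8]), (0.056, [560.4, -8.0, 119.1, 51.1, -8.8])]
scene green [22
[... 507 characters left out ...]
]), (0.092, [510.4, -835.8, 366.4, 161.7, 1.1])]
scene orange [10.  5.] [(0.009, [264.2, -1289.8, 90.9, 85.4, 29.8]), (0.092, [342.2, -1137.5, 82.1, 77.2, 29.8])]
scene pink [372. 283.] [(0.036, [606.8, 131.7, 121.4, 38.0, 63.5])]
scene purple [346. 171.] [(0.036, [375.2, -37.6, 117.3, 52.0, 89.1])]
scene blue [562. 413.] [(0.066, [640.7, 542.5, 176.5, 173.0, 5.6])]
scene blue [280. 325.] [(0.066, [782.6, 42.9, 25.0, 16.8, 40.4])]
scene blue [229. 290.] [(0.066, [770.2, -75.7, 26.4, 17.4, 44.9])]
scene blue [586. 290.] [(0.066, [464.2, 516.8, 156.9, 69.5, -84.5])]
scene blue [237. 156.] [(0.066, [465.8, -265.0, 293.0, 190.5, 3.5])]
cap (465, 246, 24, 20) [478.6 298.   43.3  43.1 -15.9] 322.0
```

View pics/topz.png

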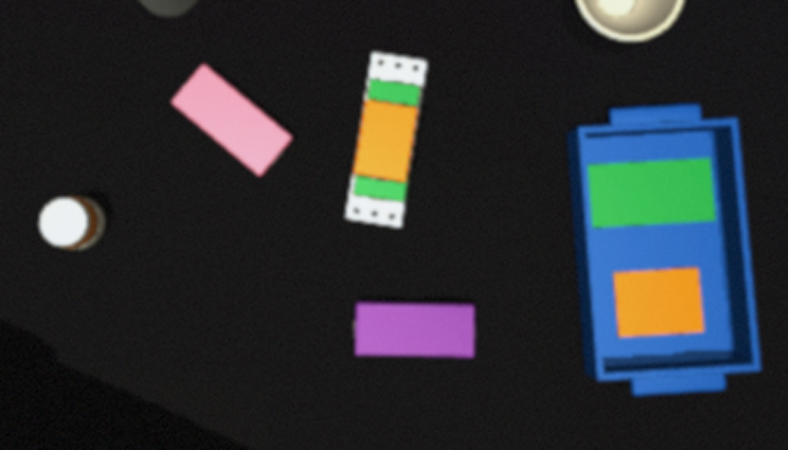

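View pics/scenez.png

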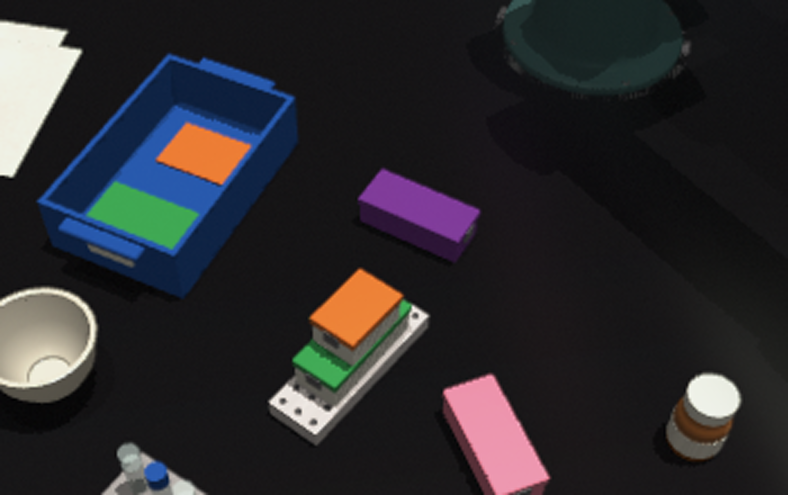

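```bash
python3 -m jog '[[60,-60,0,8,75],[100,-120,0,16.5,75],[130,-180,0,16.5,75],[150,-240,0,16.5,75],[170,-300,0,16.5,75],[190,-360,0,16.5,75],[210,-420,0,16.5,75],[230,-480,0,16.5,75],[250,-540,0,16.5,75],[264,-600,0,16.5,75]]' 30
python3 -m jog '[[0,-16,-10,0,75],[0,-16,-30,0,75],[0,-16,-30,0,75],[0,-16,-30,0,75],[0,-16,-30,0,75],[0,-16,-30,0,75],[0,-16,-30,0,75],[0,-16,-30,0,75],[0,-16,-30,0,75],[0,-16,-30,0,75]]'
python3 - <<'E'
from h import *
s=state();print(cv2.Rodrigues(s["tcp_rot"])[0].round(3)[:,2])
c=report("wrist");cv2.imwrite("pics/w1.png",c["pixels"][:,:,::-1])
E
```

```text
time: 1.5
tool_pos: [0.5471, 0.0437, 0.2565]
tcp_rot: [-1.567, 0.126, -0.127]
wrist_force: [0.7, -0.4, 0.3]
width: 0.878
time: 2.75
tool_pos: [0.5466, 0.0296, 0.2263]
tcp_rot: [-1.567, 0.126, -0.126]
wrist_force: [-0.1, -0.5, 0.1]
width: 0.877
t2.75 tcp [546.6  29.6 226.3] rot [-1.567  0.126 -0.126] F [-0.1 -0.5  0.1] w 74.9
[0.16  0.987 0.   ]
wrist green [279. 314.] [(0.009, [636.0, -26.0, 60.1, 19.6, -84.8]), (0.056, [612.3, -16.4, 51.7, 16.9, -84.8])]
wrist green [299. 183.] [(0.009, [523.5, 14.3, 23.5, 5.9, -7.7]), (0.056, [515.6, 18.3, 20.2, 5.1, -7.7])]
wrist green [248. 185.] [(0.009, [517.1, -25.4, 31.3, 26.0, 88.3]), (0.056, [510.0, -15.9, 26.9, 22.4, 88.3])]
wrist orange [259. 258.] [(0.009, [583.0, -33.0, 97.7, 82.2, -9.2]), (0.092, [554.2, -14.3, 73.5, 61.8, -9.2])]
wrist orange [634.  68.] [(0.009, [479.7, 273.0, 32.8, 7.2, 4.1]), (0.092, [476.5, 215.9, 24.7, 5.4, 4.1])]
wrist pink [431. 234.] [(0.036, [581.5, 112.9, 113.4, 46.9, 23.8])]
wrist purple [179.  12.] [(0.036, [399.7, -39.6, 117.6, 21.1, 80.8])]
wrist blue [ 19. 219.] [(0.066, [515.2, -163.3, 145.5, 49.1, -22.7])]
```

View pics/w1.png

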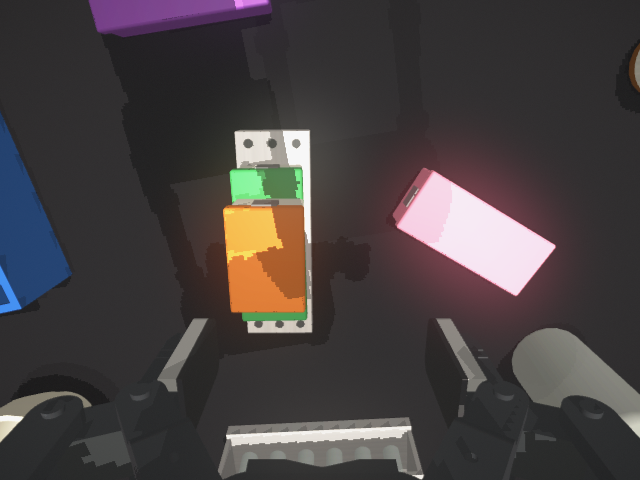

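```bash
python3 -m jog '[[9.4,-38.1,0,0,75],[9.4,-38.1,-50,0,75],[9.4,-38.1,-90,0,75],[9.4,-38.1,-120,0,75],[9.4,-38.1,-141,0,75],[9.4,-38.1,-141,0,75],[9.4,-38.1,-141,0,40],[9.4,-38.1,-141,0,40],[9.4,-38.1,-141,0,40],[9.4,-38.1,-141,0,40]]' 30
python3 - <<'E'
from h import *
s=state()
for n in("wrist","top","scene"):
    c=bot.read_camera(n);cv2.imwrite(f"pics/{n}2.png",c["pixels"][:,:,::-1])
E
```

```text
time: 4.05
tool_pos: [0.5573, -0.0085, 0.0868]
tcp_rot: [-1.567, 0.124, -0.128]
wrist_force: [-0.9, -0.1, 6.2]
width: 0.578
t4.05 tcp [557.3  -8.5  86.8] rot [-1.567  0.124 -0.128] F [-0.9 -0.1  6.2] w 49.3
```

View pics/wrist2.png

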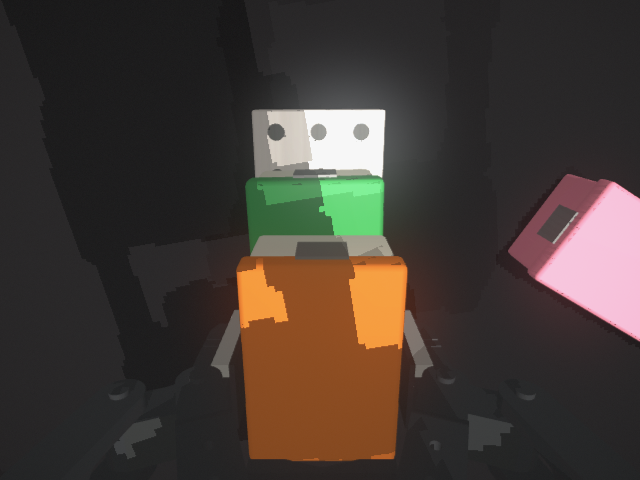

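View pics/scene2.png

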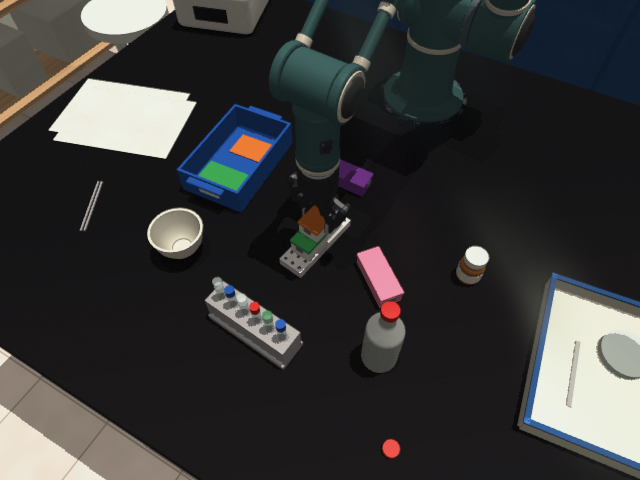

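```bash
python3 -m jog '[[0,0,10,0,40],[0,0,40,0,40],[0,0,80,0,40],[0,0,100,0,40],[0,0,100,0,40],[-20,-40,100,-10,40],[-40,-80,100,-20,40],[-60,-120,100,-30,40],[-80,-150,100,-40,40],[-100,-190,100,-50,40]]'
python3 -m jog '[[-20,-40,0,-10,40],[-40,-70,0,-20,40],[-55,-90,0,-27.5,40],[-55,-90,0,-27.5,40],[-55,-90,0,-27.5,40],[-55,-90,0,-27.5,40],[-55,-90,0,-27.5,40],[-55,-90,0,-27.5,40],[-55,-90,0,-27.5,40],[-55,-90,0,-27.5,40]]'
python3 - <<'E'
from h import *
s=state();z=cv2.Rodrigues(s["tcp_rot"])[0][:,2];print(z.round(3),np.degrees(np.arctan2(z[1],z[0])))
for n in("wrist","top","scene"):
    c=bot.read_camera(n);cv2.imwrite(f"pics/{n}3.png",c["pixels"][:,:,::-1])
    for col in("orange","green"):
        for k in blobs(c,col):print(n,col,k.reshape(-1,2).mean(0),[rect(c,k,zz).tolist() for zz in(.009,.192)])
E
```

```text
time: 5.45
tool_pos: [0.4541, -0.1985, 0.1833]
tcp_rot: [-1.415, 0.812, -0.806]
wrist_force: [-0.1, 0.6, -1.6]
width: 0.581
time: 6.7
tool_pos: [0.4011, -0.2884, 0.1853]
tcp_rot: [-1.236, 1.167, -1.167]
wrist_force: [0.3, 0.4, -1.2]
width: 0.578
t6.70 tcp [ 401.1 -288.4  185.3] rot [-1.236  1.167 -1.167] F [ 0.3  0.4 -1.2] w 49.3
[0.998 0.058 0.   ] 3.2994587217414018
wrist orange [321.57567185 355.17680339] [[408.0, -410.7, 191.9, 129.4, -86.7], [400.7, -284.5, 72.5, 48.9, -86.7]]
wrist orange [321.22822823 195.04804805] [[399.6, -270.6, 63.8, 56.1, 3.3], [397.6, -231.6, 24.1, 21.2, 3.3]]
wrist green [474.88022814 209.12737643] [[510.1, -278.8, 130.0, 64.5, -86.6], [439.3, -234.7, 49.1, 24.4, -86.6]]
top orange [444.54494382 335.56741573] [[395.9, -290.4, 92.7, 75.3, -87.4], [405.7, -244.7, 78.8, 64.0, -87.4]]
top green [438.87261146 285.22292994] [[511.4, -282.7, 125.2, 62.6, -87.1], [503.8, -238.1, 106.4, 53.2, -87.1]]
top green [321.8705036  262.16546763] [[564.1, -14.3, 117.4, 52.3, -6.9], [548.6, -10.1, 99.8, 44.5, -6.9]]
scene orange [470.07594937 268.60759494] [[465.1, 298.9, 50.4, 36.9, -88.4], [594.1, 296.4, 39.6, 29.0, -88.4]]
scene orange [249.86516854 147.64044944] [[401.0, -287.4, 80.4, 64.8, -86.8], [543.7, -165.0, 63.3, 51.0, -86.8]]
scene orange [246.87692308  88.49230769] [[224.3, -422.1, 75.4, 69.7, 6.8], [404.6, -271.0, 59.3, 54.8, 6.8]]
scene orange [47.38438438 80.01801802] [[449.1, -957.3, 405.6, 178.5, 0.2], [581.6, -692.2, 319.2, 140.5, 0.2]]
scene orange [10.85   4.975] [[249.2, -1288.2, 97.7, 74.3, 49.8], [424.2, -952.6, 76.9, 58.5, 49.8]]
scene green [316.04385965 228.51754386] [[530.8, -26.4, 126.0, 55.4, -8.2], [645.9, 40.4, 99.2, 43.6, -8.2]]
scene green [223.01960784 174.89215686] [[505.5, -291.8, 103.3, 52.9, -86.7], [626.0, -168.5, 81.3, 41.6, -86.7]]
```

View pics/wrist3.png

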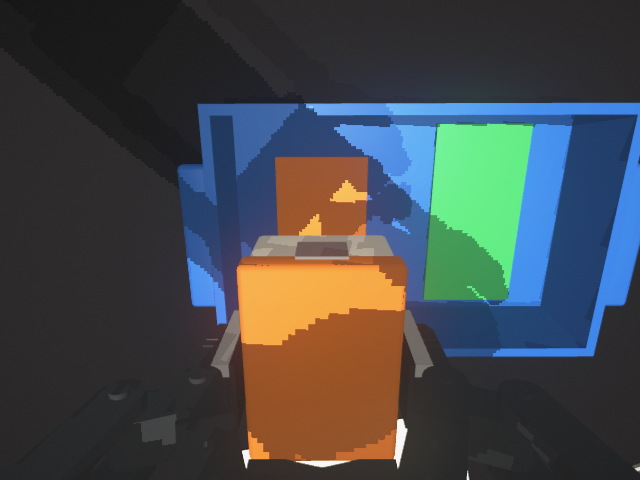

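View pics/scene3.png

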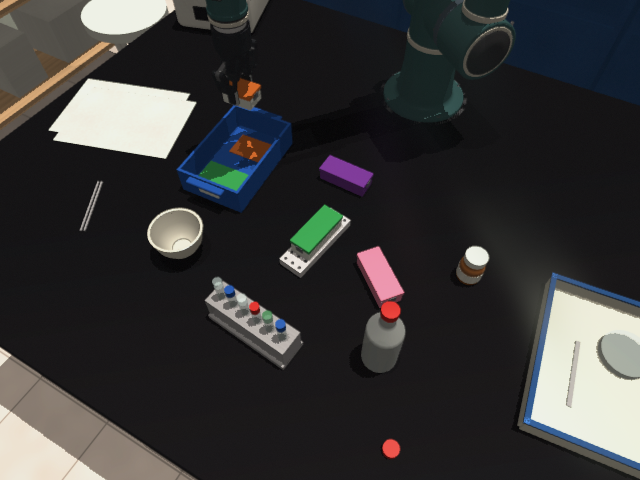

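```bash
python3 - <<'E'
from h import *
c=bot.read_camera("wrist");state()
for z in(.1885,.1905,.1925):
    print(z,[ (1000*ray(c,[(u,v)],z)[0]).round(1).tolist() for u,v in((321,258),(321,265),(321,459),(245,300),(402,300))])
E
python3 -c "
import cv2;i=cv2.imread('pics/wrist3.png')[230:480,200:450];cv2.imwrite('pics/w3z.png',cv2.resize(i,None,fx=2.4,fy=2.4,interpolation=0))"
```

```text
t6.90 tcp [ 401.  -288.5  185.3] rot [-1.236  1.167 -1.167] F [ 0.1 -0.8 -0.9] w 49.7
0.1885 [[398.5, -250.3, 188.5], [398.6, -252.4, 188.5], [402.7, -323.9, 188.5], [376.6, -264.9, 188.5], [423.5, -262.3, 188.5]]
0.1905 [[398.5, -249.5, 190.5], [398.6, -251.7, 190.5], [402.6, -321.9, 190.5], [376.9, -263.9, 190.5], [423.0, -261.3, 190.5]]
0.1925 [[398.4, -248.8, 192.5], [398.5, -250.9, 192.5], [402.5, -319.8, 192.5], [377.2, -263.0, 192.5], [422.5, -260.4, 192.5]]
```

View pics/w3z.png

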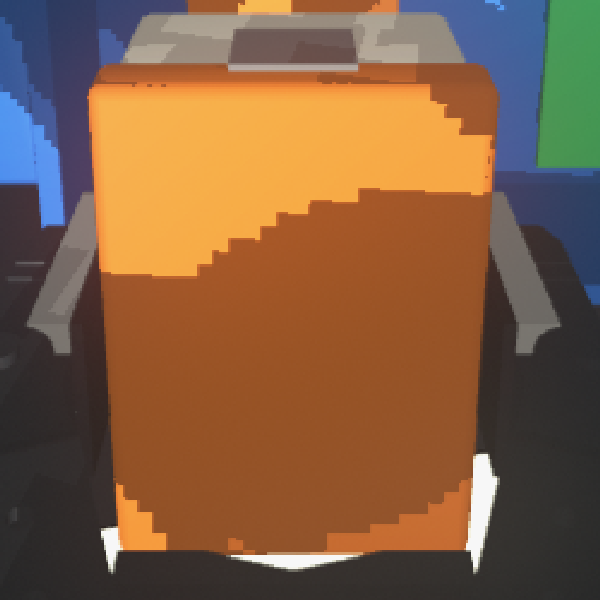

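```bash
python3 -m jog '[[0.5,1,-30,0,40],[0.5,1,-70,0,40],[0.5,1,-100,0,40],[0.5,1,-120,0,40],[0.5,1,-132,0,40],[0.5,1,-138,0,40],[0.5,1,-141,0,40],[0.5,1,-143,0,40],[0.5,1,-144,0,40],[0.5,1,-144,0,40]]'
python3 - <<'E'
from h import *
state()
E
```

```text
time: 8.15
tool_pos: [0.4018, -0.2876, 0.0416]
tcp_rot: [-1.236, 1.166, -1.167]
wrist_force: [0.2, -0.0, -0.6]
width: 0.579
t8.15 tcp [ 401.8 -287.6   41.6] rot [-1.236  1.166 -1.167] F [ 0.2 -0.  -0.6] w 49.4
```

```bash
python3 -m jog '[[0,0,-0.5,0,40],[0,0,-0.5,0,40],[0,0,-1,0,40],[0,0,-1,0,40],[0,0,-1.5,0,40],[0,0,-1.5,0,40],[0,0,-1.5,0,40],[0,0,-1.5,0,40],[0,0,-1.5,0,40],[0,0,-1.5,0,40]]'
python3 -m jog '[[0,0,-0.5,0,40],[0,0,-0.5,0,40],[0,0,-0.5,0,40],[0,0,-0.5,0,40],[0,0,-0.5,0,40],[0,0,-0.5,0,40],[0,0,-0.5,0,40],[0,0,-0.5,0,40],[0,0,-0.5,0,40],[0,0,-0.5,0,40]]'
```

```text
time: 9.4
tool_pos: [0.4016, -0.2874, 0.0398]
tcp_rot: [-1.236, 1.167, -1.167]
wrist_force: [-0.2, 0.9, 1.5]
width: 0.581
time: 10.65
tool_pos: [0.4016, -0.2874, 0.0398]
tcp_rot: [-1.236, 1.167, -1.167]
wrist_force: [-1.8, 1.7, 5.1]
width: 0.583
```

```bash
python3 -m jog '[[0,0,0.5,0,56],[0,0,0.5,0,62],[0,0,0.5,0,62],[0,0,0.5,0,62],[0,0,20,0,62],[0,0,50,0,62],[0,0,90,0,62],[0,0,130,0,62],[0,0,146,0,62],[0,0,146,0,62]]'
python3 - <<'E'
from h import *
s=state()
for n in("wrist","top","scene"):
    c=bot.read_camera(n);cv2.imwrite(f"pics/{n}4.png",c["pixels"][:,:,::-1])
    for col in("orange","green"):
        for k in blobs(c,col,200):print(n,col,k.reshape(-1,2).mean(0).round(),[rect(c,k,zz).tolist() for zz in(.009,.045,.056)])
E
```

```text
time: 11.9
tool_pos: [0.4021, -0.2879, 0.186]
tcp_rot: [-1.236, 1.165, -1.169]
wrist_force: [-0.5, 0.1, -0.8]
width: 0.726
t11.90 tcp [ 402.1 -287.9  186. ] rot [-1.236  1.165 -1.169] F [-0.5  0.1 -0.8] w 62.0
wrist orange [319. 218.] [[400.7, -289.6, 94.6, 63.8, -86.6], [400.3, -279.6, 83.0, 56.0, -86.6], [400.2, -276.5, 79.5, 53.7, -86.6]]
wrist green [473. 209.] [[510.1, -278.7, 129.1, 64.5, -86.6], [496.3, -270.0, 113.3, 56.6, -86.6], [492.1, -267.3, 108.5, 54.2, -86.6]]
top orange [443. 334.] [[401.5, -289.3, 90.9, 62.0, -87.0], [403.3, -280.4, 88.2, 60.2, -87.0], [403.8, -277.6, 87.4, 59.6, -87.0]]
top green [439. 285.] [[511.4, -282.1, 124.1, 62.6, -86.9], [509.9, -273.4, 120.4, 60.8, -86.9], [509.4, -270.7, 119.3, 60.2, -86.9]]
top green [322. 262.] [[564.1, -14.3, 117.4, 52.3, -7.0], [561.0, -13.5, 113.9, 50.8, -7.0], [560.1, -13.3, 112.9, 50.3, -7.0]]
scene orange [249. 139.] [[376.0, -308.1, 78.2, 58.2, -86.6], [405.2, -283.2, 74.9, 55.7, -86.6], [414.1, -275.5, 73.9, 55.0, -86.6]]
scene orange [48. 79.] [[449.4, -957.5, 405.6, 177.7, 0.4], [475.4, -905.3, 388.6, 170.3, 0.4], [483.4, -889.4, 383.4, 168.0, 0.4]]
scene orange [11.  5.] [[264.2, -1289.8, 90.9, 85.4, 29.8], [298.0, -1223.8, 87.1, 81.9, 29.8], [308.4, -1203.6, 85.9, 80.8, 29.8]]
scene green [316. 229.] [[530.8, -26.4, 126.0, 55.4, -8.2], [553.4, -13.3, 120.8, 53.1, -8.2], [560.4, -9.3, 119.2, 52.4, -8.2]]
scene green [223. 175.] [[505.5, -291.8, 103.3, 52.9, -86.7], [529.2, -267.5, 99.0, 50.6, -86.7], [536.5, -260.1, 97.7, 50.0, -86.7]]
```

View pics/wrist4.png

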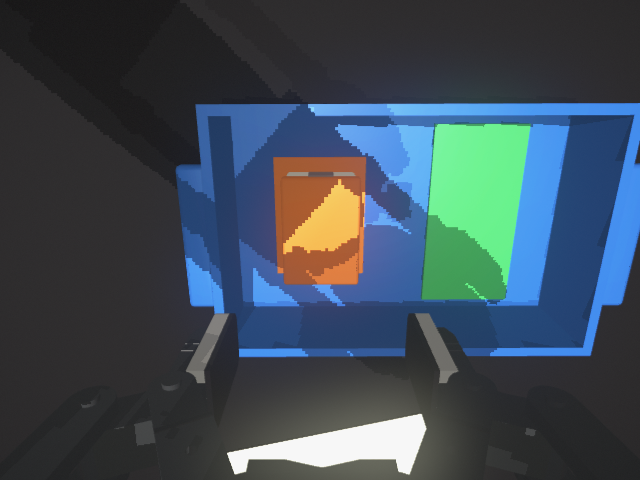

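View pics/top4.png

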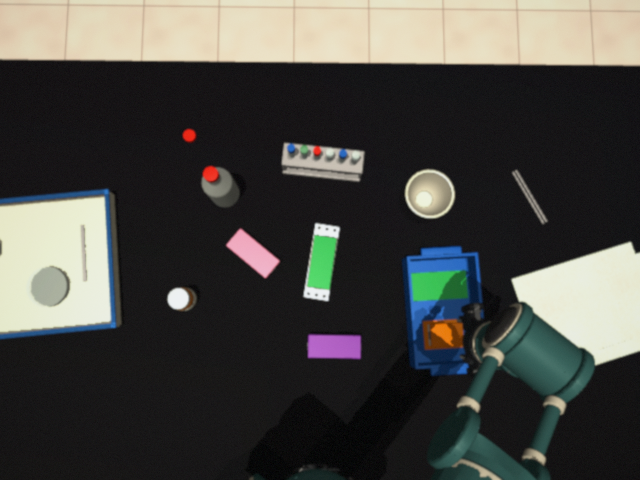

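```bash
python3 - <<'E'
from h import *
c=bot.read_camera("wrist")
i=c["pixels"][140:310,250:390,::-1];cv2.imwrite("pics/w4z.png",cv2.resize(i,None,fx=3.5,fy=3.5,interpolation=0))
f=lambda u,v,z:(1000*ray(c,[(u,v)],z)[0,:2]).round(1)
print("mat corners",f(275,157,.009),f(366,157,.009),"box top",f(282,179,.045),f(360,179,.045),f(284,285,.045),f(359,285,.045))
E
```

```text
mat corners [ 365.4 -242. ] [ 427.4 -238.4] box top [ 373.7 -250.5] [ 421.1 -247.8] [ 377.  -320.6] [ 426.4 -317.7]
```

View pics/w4z.png

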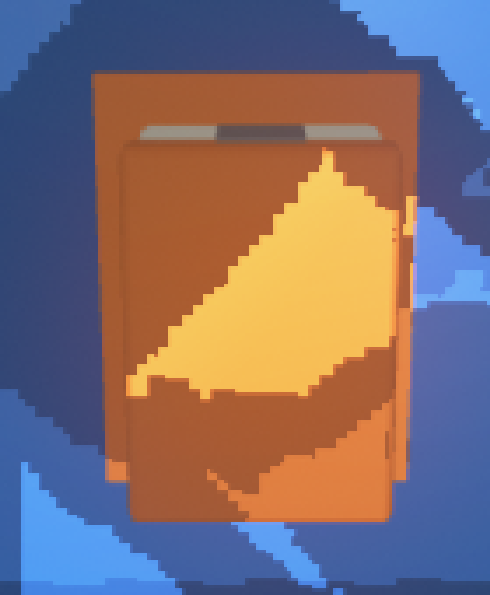

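```bash
python3 - <<'E'
from h import *
c=bot.read_camera("wrist");state()
f=lambda p,z:(1000*ray(c,p,z)[:,:2])
m=f([(276.3,160.6),(370,160.6),(366.6,277.3),(280,277.3)],.009)
b=f([(284.3,180.9),(364.9,180.9),(361.4,289),(287,289)],.045)
print(m.round(1),m.mean(0),b.round(1),b.mean(0))
E
```

```text
t12.15 tcp [ 400.5 -286.6  183.2] rot [-1.236  1.17  -1.164] F [ 0.   0.5 -0.1] w 62.2
[[ 366.3 -244.3]
 [ 430.3 -240.6]
 [ 435.8 -326.7]
 [ 371.1 -330.5]] [ 400.85077705 -285.51486067] [[ 375.1 -251.6]
 [ 424.1 -248.7]
 [ 428.2 -320.4]
 [ 379.  -323.3]] [ 401.59442511 -285.99403967]
```

```bash
python3 -m jog '[[15,25,20,10,75],[30,55,40,20,75],[45,85,42,30,75],[60,110,42,40,75],[75,140,42,50,75],[90,165,42,60,75],[110,200,42,70,75],[130,230,42,78,75],[145,255,42,78,75],[158,276,42,78,75]]'
python3 -m jog '[[0,0,0,0,75],[0,0,0,0,75],[0,0,0,0,75],[0,0,0,0,75],[0,0,0,0,75],[0,0,0,0,75],[0,0,0,0,75],[0,0,0,0,75],[0,0,0,0,75],[0,0,0,0,75]]'
python3 - <<'E'
from h import *
s=state();z=cv2.Rodrigues(s["tcp_rot"])[0][:,2];print(np.degrees(np.arctan2(z[1],z[0])))
c=bot.read_camera("wrist");cv2.imwrite("pics/w5.png",c["pixels"][:,:,::-1])
for k in blobs(c,"green",200):print(k.reshape(-1,2).mean(0).round(),cv2.boundingRect(k),rect(c,k,.056))
i=c["pixels"][100:300,200:440,::-1];cv2.imwrite("pics/w5z.png",cv2.resize(i,None,fx=3,fy=3,interpolation=0))
state()
E
```

```text
time: 13.4
tool_pos: [0.5594, -0.0102, 0.2256]
tcp_rot: [-1.568, 0.121, -0.117]
wrist_force: [-0.5, 1.1, 0.1]
width: 0.878
time: 14.65
tool_pos: [0.5596, -0.0114, 0.2273]
tcp_rot: [-1.568, 0.119, -0.119]
wrist_force: [0.6, 0.4, 0.0]
width: 0.879
t14.65 tcp [559.6 -11.4 227.3] rot [-1.568  0.119 -0.119] F [0.6 0.4 0. ] w 75.1
81.29223367559936
[ 10. 199.] (0, 152, 36, 85) [ 509.8 -218.2   61.2   24.3  -22.2]
[322. 214.] (287, 140, 72, 157) [559.  -10.4 114.7  50.   -8. ]
t14.70 tcp [559.6 -11.4 227.3] rot [-1.568  0.119 -0.119] F [-0.9 -0.5 -0.2] w 75.2
```

View pics/w5.png

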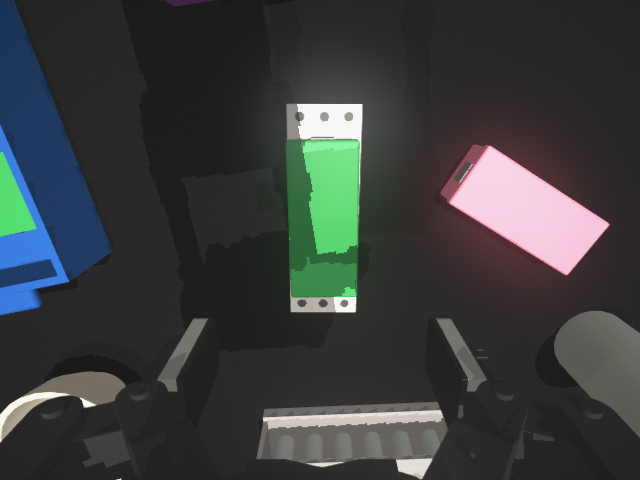

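```bash
python3 -m jog '[[-0.5,1,-50,0.7,75],[-0.5,1,-100,0.7,75],[-0.5,1,-140,0.7,75],[-0.5,1,-165,0.7,75],[-0.5,1,-175,0.7,75],[-0.5,1,-175,0.7,75],[-0.5,1,-175,0.7,75],[-0.5,1,-175,0.7,40],[-0.5,1,-175,0.7,40],[-0.5,1,-175,0.7,40]]' 30
python3 -m jog '[[0,0,0,0,40],[0,0,0,0,40],[0,0,10,0,40],[0,0,40,0,40],[0,0,90,0,40],[0,0,130,0,40],[0,0,130,0,40],[0,0,130,0,40],[0,0,130,0,40],[0,0,130,0,40]]'
python3 - <<'E'
from h import *
s=state()
for n in("wrist","scene"):
    c=bot.read_camera(n);cv2.imwrite(f"pics/{n}6.png",c["pixels"][:,:,::-1])
state()
E
```

```text
time: 15.95
tool_pos: [0.5601, -0.0105, 0.0537]
tcp_rot: [-1.568, 0.108, -0.112]
wrist_force: [-1.0, 0.9, 6.7]
width: 0.578
time: 17.2
tool_pos: [0.5579, -0.0104, 0.1803]
tcp_rot: [-1.568, 0.113, -0.107]
wrist_force: [-0.0, 0.1, -2.3]
width: 0.578
t17.20 tcp [557.9 -10.4 180.3] rot [-1.568  0.113 -0.107] F [-0.   0.1 -2.3] w 49.3
t17.30 tcp [558.4 -10.4 181.1] rot [-1.568  0.111 -0.108] F [ 0.8  0.1 -2.5] w 49.4
```

View pics/wrist6.png

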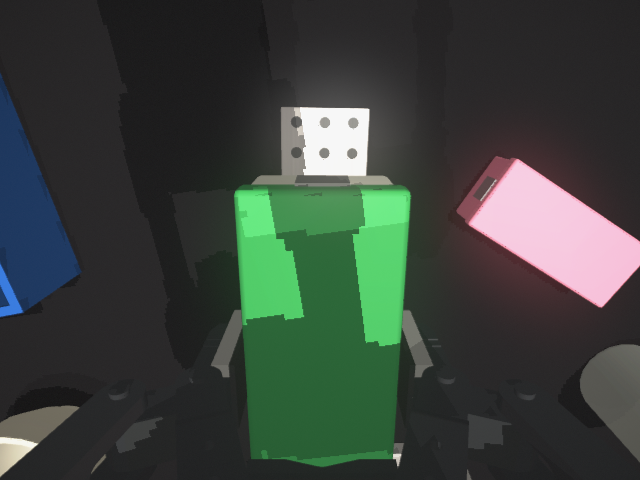

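View pics/scene6.png

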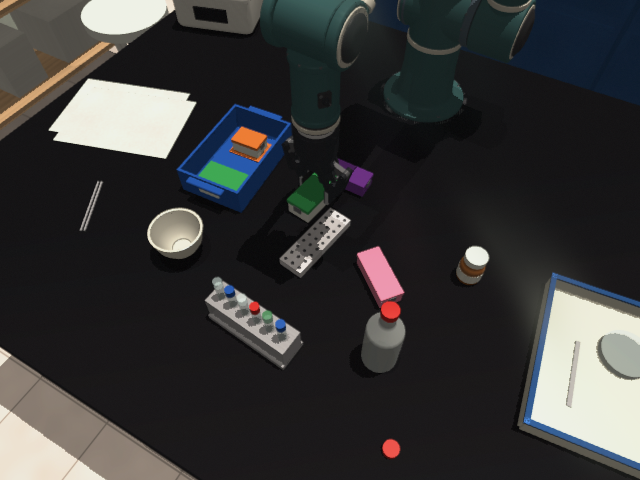

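```bash
python3 - <<'E'
from h import *
c=bot.read_camera("wrist");s=state()
p=1000*ray(c,[(239,192),(406,192)],.184);print(p.round(1))
z=cv2.Rodrigues(s["tcp_rot"])[0][:,2];a=np.arctan2(z[1],z[0]);print(np.degrees(a))
fwd=np.array([-np.sin(a),np.cos(a)]); m=p[:,:2].mean(0)-s["tool_pos"][:2]*1000
print("front edge along fwd",m@fwd,"lat",m@z[:2],"centre offs",m@fwd-58)
E
```

```text
t17.35 tcp [558.6 -10.4 181.4] rot [-1.568  0.111 -0.109] F [ 0.3 -0.2 -1.9] w 49.5
[[498.  -25.1 184. ]
 [504.4  20.5 184. ]]
81.98403009546259
front edge along fwd 58.02718408071537 lat 0.0664935735651041 centre offs 0.02718408071537226
```

```bash
python3 -m jog '[[-6,-35,0,-10,40],[-12,-70,0,-20,40],[-18,-100,0,-30,40],[-24,-135,0,-40,40],[-30,-170,0,-50,40],[-36,-205,0,-60,40],[-42,-240,0,-70,40],[-47.6,-269.6,0,-78.6,40],[-47.6,-269.6,0,-78.6,40],[-47.6,-269.6,0,-78.6,40]]'
python3 -m jog '[[0,0,0,0,40],[0,0,0,0,40],[0,0,0,0,40],[0,0,0,0,40],[0,0,0,0,40],[0,0,0,0,40],[0,0,0,0,40],[0,0,0,0,40],[0,0,0,0,40],[0,0,0,0,40]]'
python3 - <<'E'
from h import *
s=state();z=cv2.Rodrigues(s["tcp_rot"])[0][:,2];print(np.degrees(np.arctan2(z[1],z[0])))
c=bot.read_camera("wrist");cv2.imwrite("pics/w7.png",c["pixels"][:,:,::-1])
for col in("green","orange"):
  for k in blobs(c,col,200):print(col,k.reshape(-1,2).mean(0).round(),cv2.boundingRect(k),rect(c,k,.009),rect(c,k,.045))
E
```

```text
time: 18.6
tool_pos: [0.5113, -0.2797, 0.1819]
tcp_rot: [-1.237, 1.166, -1.164]
wrist_force: [-0.3, 0.1, -2.3]
width: 0.58
time: 19.85
tool_pos: [0.5114, -0.2801, 0.1823]
tcp_rot: [-1.237, 1.166, -1.166]
wrist_force: [-0.6, 0.7, -2.2]
width: 0.577
t19.85 tcp [ 511.4 -280.1  182.3] rot [-1.237  1.166 -1.166] F [-0.6  0.7 -2.2] w 49.3
3.3851845439573065
green [322. 318.] (234, 185, 177, 282) [ 517.  -377.3  249.1  124.1  -86.7] [ 515.7 -355.3  218.3  108.8  -86.7]
green [320. 150.] (273, 127, 96, 48) [ 507.5 -229.9   63.8   31.2    3.4] [ 507.4 -226.1   56.    27.4    3.4]
orange [164. 227.] (102, 160, 115, 129) [ 396.  -290.2   95.3   74.8  -86.6] [ 409.7 -279.    83.5   65.5  -86.6]
```

View pics/w7.png

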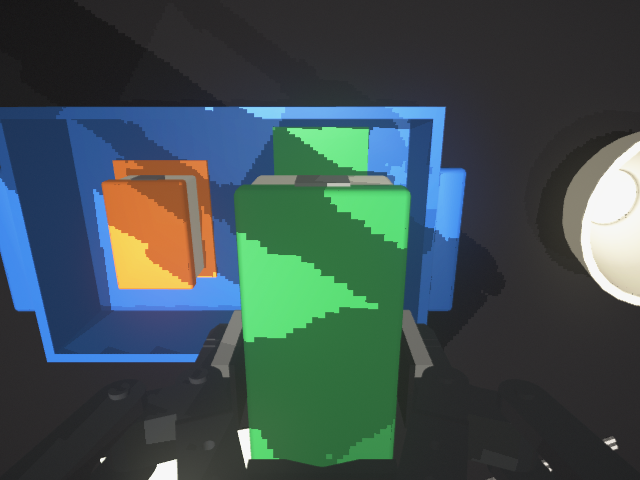

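```bash
python3 -m jog '[[-0.6,0.6,-30,0,40],[-0.6,0.6,-70,0,40],[-0.6,0.6,-100,0,40],[-0.6,0.6,-120,0,40],[-0.6,0.6,-128,0,40],[-0.6,0.6,-133,0,40],[-0.6,0.6,-136,0,40],[-0.6,0.6,-138,0,40],[-0.6,0.6,-138,0,40],[-0.6,0.6,-138,0,40]]'
python3 -m jog '[[0,0,-0.5,0,40],[0,0,-0.5,0,40],[0,0,-1,0,40],[0,0,-1,0,40],[0,0,-1.5,0,40],[0,0,-1.5,0,40],[0,0,-1.5,0,40],[0,0,-1.5,0,40],[0,0,-1.5,0,40],[0,0,-1.5,0,40]]'
```

```text
time: 21.15
tool_pos: [0.5111, -0.2795, 0.0447]
tcp_rot: [-1.236, 1.165, -1.166]
wrist_force: [0.3, -0.0, -1.7]
width: 0.576
time: 22.4
tool_pos: [0.5109, -0.2795, 0.0428]
tcp_rot: [-1.237, 1.165, -1.166]
wrist_force: [0.3, -0.2, -1.6]
width: 0.579
```

```bash
python3 -m jog '[[0,0,-0.5,0,40],[0,0,-0.5,0,40],[0,0,-0.5,0,40],[0,0,-0.5,0,40],[0,0,-1,0,40],[0,0,-1,0,40],[0,0,-1,0,40],[0,0,-1,0,40],[0,0,-1,0,40],[0,0,-1,0,40]]'
```

```text
time: 23.65
tool_pos: [0.5109, -0.2794, 0.0426]
tcp_rot: [-1.237, 1.166, -1.165]
wrist_force: [-4.2, 2.4, 9.1]
width: 0.58
```

```bash
python3 -m jog '[[0,0,0.7,0,40],[0,0,0.7,0,56],[0,0,0.7,0,62],[0,0,0.7,0,62],[0,0,0.7,0,62],[0,0,20,0,62],[0,0,60,0,62],[0,0,110,0,62],[0,0,150,0,62],[0,0,150,0,62]]'
python3 - <<'E'
from h import *
s=state()
c=bot.read_camera("wrist");cv2.imwrite("pics/w8.png",c["pixels"][:,:,::-1])
i=c["pixels"][100:340,80:400,::-1];cv2.imwrite("pics/w8z.png",cv2.resize(i,None,fx=2.5,fy=2.5,interpolation=0))
E
```

```text
time: 24.9
tool_pos: [0.5139, -0.2812, 0.1984]
tcp_rot: [-1.234, 1.156, -1.174]
wrist_force: [-0.2, -0.1, 1.5]
width: 0.729
t24.90 tcp [ 513.9 -281.2  198.4] rot [-1.234  1.156 -1.174] F [-0.2 -0.1  1.5] w 62.3
```

View pics/w8z.png

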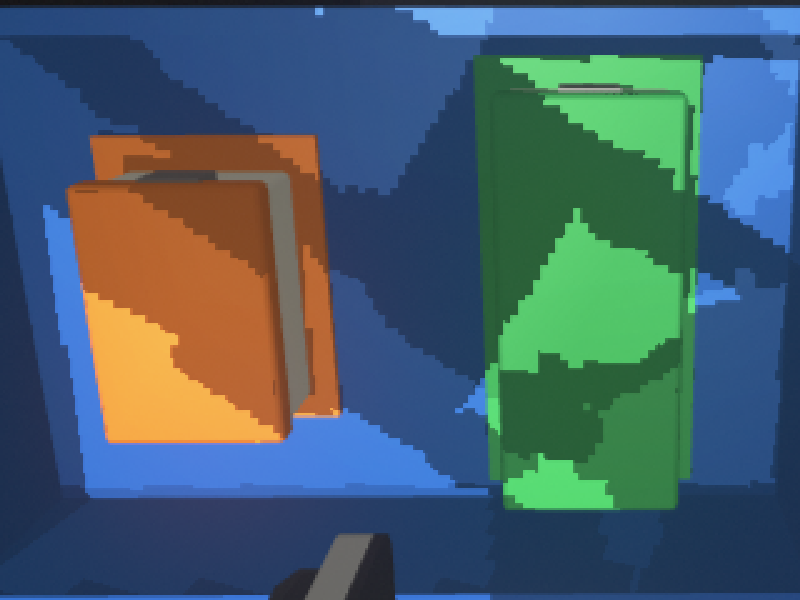

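```bash
cat > g.py <<'E'
from h import *
def rel(c,M,B,off,f,zm,zb):
    q=lambda P,z:1000*ray(c,np.array(P)/f+np.array(off),z)[:,:2]
    for n,P in(("mat",q(M,zm)),("box",q(B,zb))):
        l=(P[0]+P[1]-P[2]-P[3])/2
        print(n,P.mean(0).round(1),"len",np.hypot(*l).round(1),"w",np.hypot(*(P[1]+P[2]-P[0]-P[3])/2).round(1),"yaw",np.degrees(np.arctan2(l[1],l[0])).round(1))
E
python3 - <<'E'
from g import *
c=bot.read_camera("wrist");state();cv2.imwrite("pics/w9.png",c["pixels"][:,:,::-1])
old=cv2.imread("pics/w8.png")[:,:,::-1];print("diff",np.abs(old.astype(int)-c["pixels"]).mean())
i=c["pixels"][100:340,80:400,::-1];cv2.imwrite("pics/w9z.png",cv2.resize(i,None,fx=2.5,fy=2.5,interpolation=0))
rel(c,[(474,56),(702,58),(690,480),(490,480)],[(491,94),(687,94),(677,508),(503,508)],(80,100),2.5,.009,.045)
E
```

```text
t25.00 tcp [ 511.2 -279.6  193.2] rot [-1.236  1.164 -1.167] F [-0.3 -0.5 -0.9] w 62.1
diff 6.524541015625
mat [ 508.6 -277.4] len 128.6 w 63.2 yaw 93.4
box [ 508.9 -276.9] len 113.2 w 48.7 yaw 93.3
```

View pics/w9z.png

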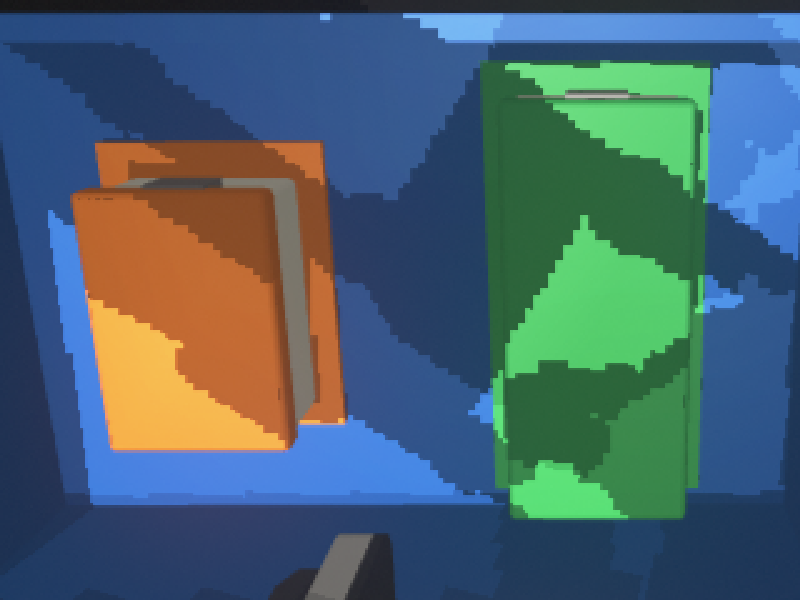

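```bash
python3 -m jog '[[6,35,20,10,75],[12,70,33,20,75],[18,100,33,30,75],[24,135,33,40,75],[30,170,33,50,75],[36,205,33,60,75],[42,240,33,70,75],[48,268,33,78.6,75],[48,268,33,78.6,75],[48,268,33,78.6,75]]'
python3 -m jog '[[0,0,0,0,75],[0,0,0,0,75],[0,0,0,0,75],[0,0,0,0,75],[0,0,0,0,75],[0,0,0,0,75],[0,0,0,0,75],[0,0,0,0,75],[0,0,0,0,75],[0,0,0,0,75]]'
python3 - <<'E'
from h import *
s=state();z=cv2.Rodrigues(s["tcp_rot"])[0][:,2];print(np.degrees(np.arctan2(z[1],z[0])))
for n in("wrist","top"):
    c=bot.read_camera(n);cv2.imwrite(f"pics/{n}10.png",c["pixels"][:,:,::-1])
    h=cv2.cvtColor(c["pixels"],cv2.COLOR_RGB2HSV)
    m=cv2.inRange(h,(0,0,90),(179,60,255));m=cv2.morphologyEx(m,cv2.MORPH_OPEN,np.ones((2,2)))
    for k in cv2.findContours(m,cv2.RETR_EXTERNAL,cv2.CHAIN_APPROX_NONE)[0]:
        r=rect(c,k,.02)
        if cv2.contourArea(k)>300 and abs(r[0]-560)<60 and abs(r[1]+12)<40: print(n,cv2.boundingRect(k),r)
E
```

```text
time: 26.25
tool_pos: [0.558, -0.0118, 0.2235]
tcp_rot: [-1.569, 0.113, -0.109]
wrist_force: [-0.8, 0.3, 0.8]
width: 0.878
time: 27.5
tool_pos: [0.5589, -0.0114, 0.2248]
tcp_rot: [-1.568, 0.11, -0.11]
wrist_force: [-0.4, -0.6, 0.5]
width: 0.881
t27.50 tcp [558.9 -11.4 224.8] rot [-1.568  0.11  -0.11 ] F [-0.4 -0.6  0.5] w 75.3
81.98926424050623
wrist (288, 105, 78, 212) [564.5  -9.8 170.8  56.8  -8.9]
top (304, 265, 29, 37) [514.4  -5.2  76.8  56.3  -9.2]
```

View pics/wrist10.png

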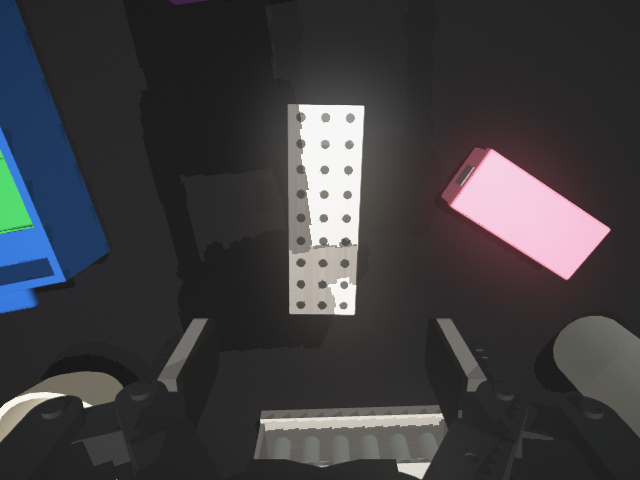

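```bash
python3 -m jog '[[5.6,1.6,-50,-0.9,75],[5.6,1.6,-100,-0.9,75],[5.6,1.6,-150,-0.9,75],[5.6,1.6,-175,-0.9,75],[5.6,1.6,-185,-0.9,75],[5.6,1.6,-190,-0.9,75],[5.6,1.6,-193,-0.9,75],[5.6,1.6,-195,-0.9,75],[5.6,1.6,-195,-0.9,75],[5.6,1.6,-195,-0.9,75]]' 40
python3 - <<'E'
from h import *
s=state();c=bot.read_camera("wrist");cv2.imwrite("pics/w11.png",c["pixels"][:,:,::-1])
E
```

```text
time: 28.85
tool_pos: [0.5648, -0.0098, 0.0303]
tcp_rot: [-1.567, 0.121, -0.123]
wrist_force: [-0.2, 0.5, 0.6]
width: 0.878
t28.85 tcp [564.8  -9.8  30.3] rot [-1.567  0.121 -0.123] F [-0.2  0.5  0.6] w 75.0
```

View pics/w11.png

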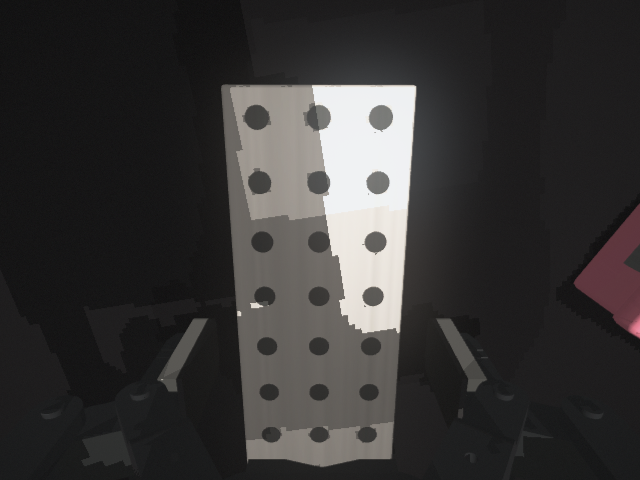

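```bash
python3 -m jog '[[0,0,0,0,50],[0,0,0,0,45],[0,0,0,0,45],[0,0,0,0,45],[0,0,0,0,45],[0,0,0,0,45],[0,0,0,0,45],[0,0,0,0,45],[0,0,0,0,45],[0,0,0,0,45]]' 40
python3 - <<'E'
from h import *
c=bot.read_camera("wrist");s=state()
p=1000*ray(c,[(222,86),(416,86)],.020);print(p.round(1))
z=cv2.Rodrigues(s["tcp_rot"])[0][:,2];a=np.arctan2(z[1],z[0]);print(np.degrees(a))
fwd=np.array([-np.sin(a),np.cos(a)]); m=p[:,:2].mean(0)-s["tool_pos"][:2]*1000
print("front edge along fwd",m@fwd,"lat",m@z[:2],"centre offs",m@fwd-85)
E
```

```text
time: 30.15
tool_pos: [0.5649, -0.0099, 0.0302]
tcp_rot: [-1.567, 0.122, -0.123]
wrist_force: [-0.3, -0.3, 5.2]
width: 0.643
t30.20 tcp [564.9  -9.8  30.2] rot [-1.567  0.122 -0.123] F [-0.8 -0.6  5.9] w 54.8
[[475.8 -24.7  20. ]
 [484.3  29.7  20. ]]
81.08808000802293
front edge along fwd 85.6973950784221 lat -0.9246456045687116 centre offs 0.6973950784221046
```

```bash
python3 -m jog '[[0,0,5,0,45],[0,0,25,0,45],[0,0,60,0,45],[0,0,110,0,45],[0,0,140,0,45],[0,0,140,0,45],[0,0,140,0,45],[0,0,140,0,45],[0,0,140,0,45],[0,0,140,0,45]]'
python3 - <<'E'
from h import *
s=state();
for n in("wrist","scene"):
    c=bot.read_camera(n);cv2.imwrite(f"pics/{n}12.png",c["pixels"][:,:,::-1])
E
```

```text
time: 31.45
tool_pos: [0.564, -0.0098, 0.1689]
tcp_rot: [-1.567, 0.123, -0.121]
wrist_force: [-0.6, 0.0, -1.5]
width: 0.642
t31.45 tcp [564.   -9.8 168.9] rot [-1.567  0.123 -0.121] F [-0.6  0.  -1.5] w 54.8
```

View pics/wrist12.png

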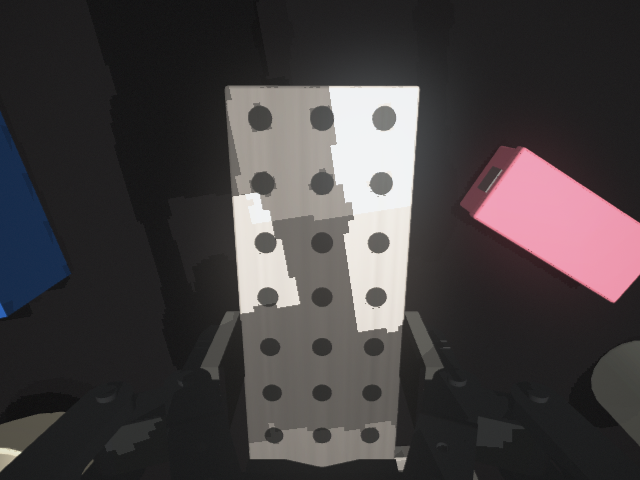

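View pics/scene12.png

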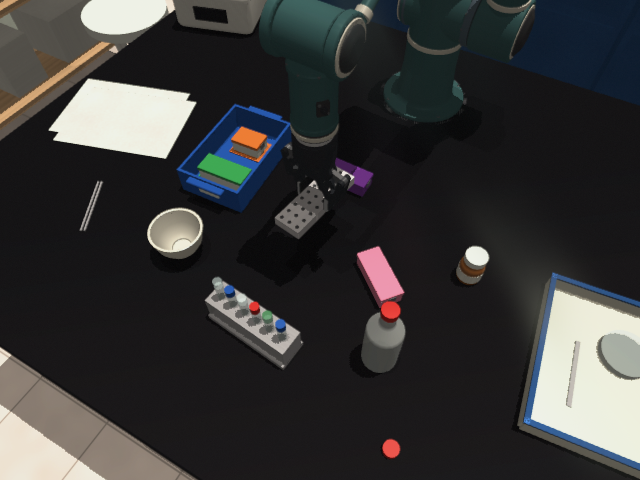

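```bash
python3 -m jog '[[-20,-50,0,6,45],[-40,-100,0,12.2,45],[-60,-150,0,12.2,45],[-80,-200,0,12.2,45],[-95,-240,0,12.2,45],[-104,-263,0,12.2,45],[-108.1,-273,0,12.2,45],[-108.1,-273,0,12.2,45],[-108.1,-273,0,12.2,45],[-108.1,-273,0,12.2,45]]'
python3 - <<'E'
from h import *
s=state();z=cv2.Rodrigues(s["tcp_rot"])[0][:,2];print(np.degrees(np.arctan2(z[1],z[0])))
for n in("wrist","top"):
    c=bot.read_camera(n);cv2.imwrite(f"pics/{n}13.png",c["pixels"][:,:,::-1])
E
```

```text
time: 32.8
tool_pos: [0.4568, -0.2819, 0.1697]
tcp_rot: [-1.57, -0.046, 0.046]
wrist_force: [-0.5, 0.3, -1.7]
width: 0.642
t32.80 tcp [ 456.8 -281.9  169.7] rot [-1.57  -0.046  0.046] F [-0.5  0.3 -1.7] w 54.8
93.36530673151658
```

View pics/wrist13.png

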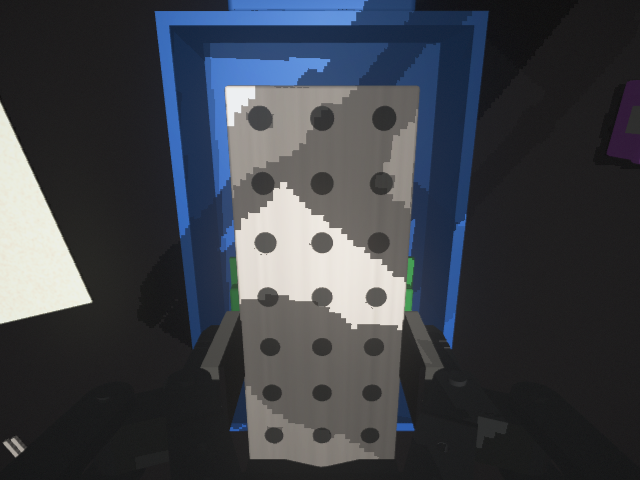

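```bash
python3 - <<'E'
from h import *
c=bot.read_camera("wrist");s=state()
p=1000*ray(c,[(155,11),(489,11)],.066)[:,:2];m=p.mean(0);print(p.round(1),m.round(1))
a=np.radians(3.35);ex=np.array([np.cos(a),np.sin(a)])
print("carrier centre",m+121*ex, "outer w",np.hypot(*(p[0]-p[1])))
# plate front edge at its top height
zt=s["tool_pos"][2]-.010
q=1000*ray(c,[(225,86),(419,86)],zt)[:,:2];print("plate centre",q.mean(0)+85*ex,np.hypot(*(q[0]-q[1])))
E
```

```text
t32.95 tcp [ 456.6 -282.2  169.8] rot [-1.57  -0.046  0.046] F [ 0.1  0.1 -1.7] w 54.7
[[ 339.3 -367.2]
 [ 330.2 -211.3]] [ 334.8 -289.2]
carrier centre [ 455.57215533 -282.14019074] outer w 156.17913296884768
plate centre [ 455.96868558 -282.18558756] 55.06516984030487
```

```bash
python3 -m jog '[[-0.3,0,-30,0,45],[-0.3,0,-60,0,45],[-0.3,0,-78,0,45],[-0.3,0,-86,0,45],[-0.3,0,-90,0,45],[-0.3,0,-92,0,45],[-0.3,0,-92,0,45],[-0.3,0,-92,0,45],[-0.3,0,-92,0,45],[-0.3,0,-92,0,45]]'
python3 -m jog '[[0,0,-0.5,0,45],[0,0,-0.5,0,45],[0,0,-1,0,45],[0,0,-1,0,45],[0,0,-1.5,0,45],[0,0,-1.5,0,45],[0,0,-2,0,45],[0,0,-2,0,45],[0,0,-2,0,45],[0,0,-2,0,45]]'
```

```text
time: 34.2
tool_pos: [0.4561, -0.2829, 0.078]
tcp_rot: [-1.571, -0.045, 0.045]
wrist_force: [0.1, 0.8, -1.7]
width: 0.642
time: 35.45
tool_pos: [0.4561, -0.2829, 0.0758]
tcp_rot: [-1.57, -0.045, 0.045]
wrist_force: [-0.1, 0.3, -1.4]
width: 0.642
```

```bash
python3 -m jog '[[0,0,-0.4,0,45],[0,0,-0.4,0,45],[0,0,-0.4,0,45],[0,0,-0.8,0,45],[0,0,-0.8,0,45],[0,0,-0.8,0,45],[0,0,-0.8,0,45],[0,0,-0.8,0,45],[0,0,-0.8,0,45],[0,0,-0.8,0,45]]'
```

```text
time: 36.7
tool_pos: [0.4561, -0.2829, 0.0752]
tcp_rot: [-1.57, -0.045, 0.045]
wrist_force: [-1.7, 1.5, 3.5]
width: 0.644
```

```bash
python3 -m jog '[[0,0,0.4,0,55],[0,0,0.4,0,62],[0,0,0.4,0,70],[0,0,0.4,0,70],[0,0,0.4,0,70],[0,0,20,0,70],[0,0,60,0,70],[0,0,110,0,70],[0,0,150,0,70],[0,0,150,0,70]]'
python3 - <<'E'
from h import *
for i in range(3):
    c=bot.read_camera("wrist")
s=state();cv2.imwrite("pics/w14.png",c["pixels"][:,:,::-1])
c=bot.read_camera("scene");cv2.imwrite("pics/scene14.png",cv2.resize(c["pixels"][80:230,150:350,::-1],None,fx=4,fy=4,interpolation=2))
E
```

```text
time: 37.95
tool_pos: [0.4584, -0.2845, 0.2297]
tcp_rot: [-1.576, -0.051, 0.039]
wrist_force: [-0.1, -0.2, -0.3]
width: 0.821
t38.10 tcp [ 455.4 -282.4  223.9] rot [-1.569 -0.044  0.046] F [ 0.  -0.5 -0.3] w 70.0
```

View pics/w14.png

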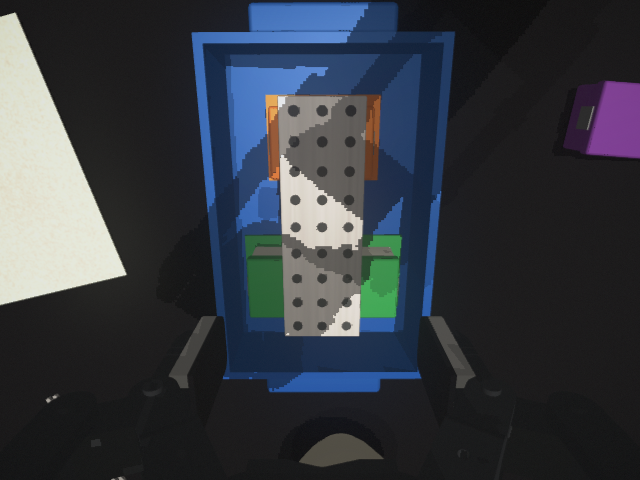

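View pics/scene14.png

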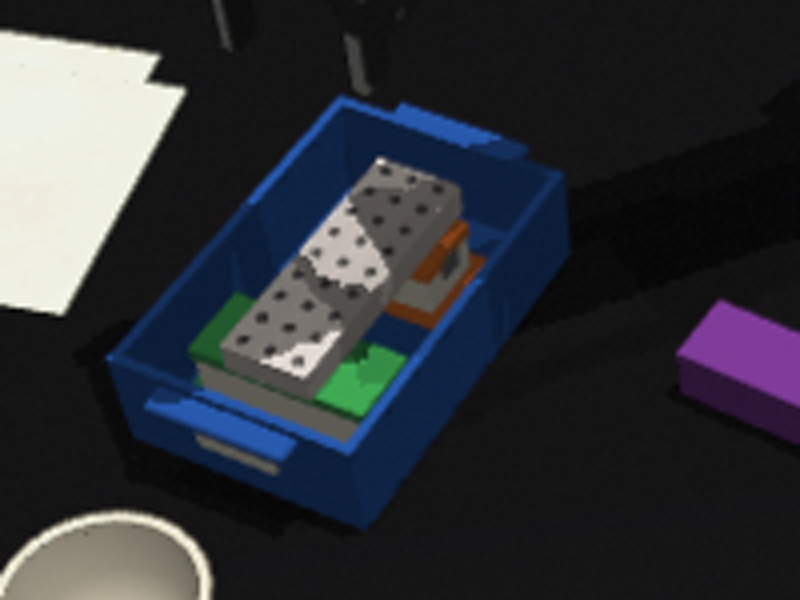

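```bash
python3 - <<'E'
from g import *
c=bot.read_camera("wrist");state()
q=1000*ray(c,[(278,96),(366,96),(359,336),(285,336)],.065)[:,:2];print(q.round(1),q.mean(0))
l=(q[0]+q[1]-q[2]-q[3])/2;print(np.hypot(*l),np.degrees(np.arctan2(-l[1],-l[0])))
p=1000*ray(c,[(192,32.5),(455,32.5)],.066)[:,:2];a=np.radians(3.35)
print(np.hypot(*(p[0]-p[1])),p.mean(0)+121*np.array([np.cos(a),np.sin(a)]), np.degrees(np.arctan2(*(p[0]-p[1])[::-1]))+90)
# jar
for n,b in(("top",(160,280,210,320)),("scene",(450,240,495,290))):
    c=bot.read_camera(n);h=cv2.cvtColor(c["pixels"],cv2.COLOR_RGB2HSV);x0,y0,x1,y1=b
    m=np.zeros(h.shape[:2],np.uint8);m[y0:y1,x0:x1]=cv2.inRange(h,(0,0,120),(179,80,255))[y0:y1,x0:x1]
    k=max(cv2.findContours(m,cv2.RETR_EXTERNAL,cv2.CHAIN_APPROX_NONE)[0],key=cv2.contourArea);print(n,rect(c,k,.075))
E
```

```text
t38.20 tcp [ 455.  -282.1  222.9] rot [-1.568 -0.043  0.047] F [ 0.6 -0.6  0.4] w 69.9
[[ 370.9 -313.9]
 [ 367.8 -259.6]
 [ 535.6 -249.6]
 [ 538.7 -304.5]] [ 453.23560977 -281.89218071]
168.13466753526328 3.294542925348794
155.0015570113289 [ 454.79232439 -280.76843573] 3.293741028002188
top [479.  296.3  45.   44.7 -89.9]
scene [478.5 297.9  44.4  43.1 -16.9]
```

```bash
python3 -m jog '[[20,55,0,0,80],[40,110,0,0,80],[50,165,0,0,80],[60,220,0,0,80],[60,275,0,0,80],[60,330,0,0,80],[50,390,0,0,80],[40,450,0,0,80],[30,510,0,0,80],[24,565,0,0,80]]'
python3 -m jog '[[0,14,0,0,80],[0,14,0,0,80],[0,14,0,0,80],[0,14,0,0,80],[0,14,0,0,80],[0,14,0,0,80],[0,14,0,0,80],[0,14,0,0,80],[0,14,0,0,80],[0,14,0,0,80]]'
python3 - <<'E'
from h import *
c=bot.read_camera("wrist");s=state();cv2.imwrite("pics/w15.png",c["pixels"][:,:,::-1])
z=cv2.Rodrigues(s["tcp_rot"])[0][:,2];print(np.degrees(np.arctan2(z[1],z[0])))
h=cv2.cvtColor(c["pixels"],cv2.COLOR_RGB2HSV);m=cv2.inRange(h,(0,0,110),(179,70,255))
for k in cv2.findContours(m,cv2.RETR_EXTERNAL,cv2.CHAIN_APPROX_NONE)[0]:
    if cv2.contourArea(k)>500:print(cv2.boundingRect(k),rect(c,k,.075))
E
```

```text
time: 39.55
tool_pos: [0.4789, 0.284, 0.224]
tcp_rot: [-1.571, -0.045, 0.047]
wrist_force: [0.2, 0.1, 0.4]
width: 0.937
time: 40.8
tool_pos: [0.48, 0.2962, 0.225]
tcp_rot: [-1.57, -0.045, 0.045]
wrist_force: [0.1, -0.2, -0.1]
width: 0.935
t40.85 tcp [480.  296.2 224.9] rot [-1.57  -0.045  0.045] F [-0.6  0.7  0.7] w 79.8
93.29342490625856
(291, 193, 67, 63) [473.8 297.8  44.   40.8  85.7]
(517, 152, 123, 275) [527.1 477.  226.9  89.2  16.6]
```

View pics/w15.png

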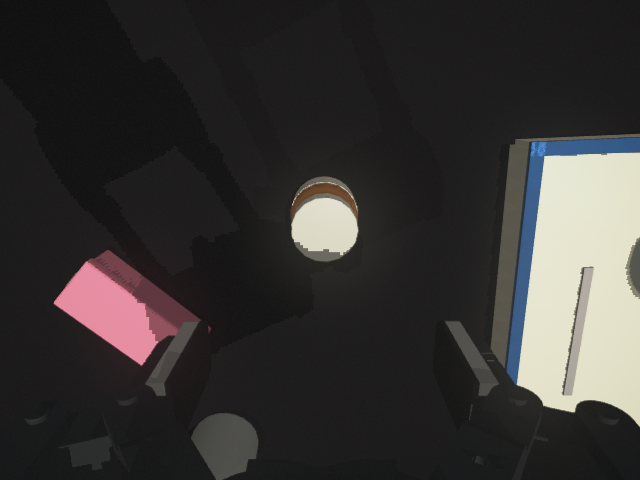

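```bash
python3 -m jog '[[-2.5,1.1,-40,0,80],[-2.5,1.1,-80,0,80],[-2.5,1.1,-120,0,80],[-2.5,1.1,-150,0,80],[-2.5,1.1,-170,0,80],[-2.5,1.1,-180,0,80],[-2.5,1.1,-183,0,80],[-2.5,1.1,-183,0,80],[-2.5,1.1,-183,0,80],[-2.5,1.1,-183,0,80]]' 30
python3 -m jog '[[0,0,0,0,60],[0,0,0,0,50],[0,0,0,0,40],[0,0,0,0,40],[0,0,0,0,40],[0,0,0,0,40],[0,0,0,0,40],[0,0,0,0,40],[0,0,0,0,40],[0,0,0,0,40]]' 30
python3 - <<'E'
from h import *
c=bot.read_camera("wrist");s=state();cv2.imwrite("pics/w16.png",c["pixels"][:,:,::-1])
E
```

```text
time: 42.1
tool_pos: [0.4781, 0.2975, 0.0428]
tcp_rot: [-1.57, -0.046, 0.044]
wrist_force: [0.7, 0.3, -1.0]
width: 0.942
time: 43.35
tool_pos: [0.4779, 0.2975, 0.0424]
tcp_rot: [-1.57, -0.046, 0.045]
wrist_force: [-0.8, -0.6, 4.4]
width: 0.57
t43.40 tcp [477.9 297.5  42.4] rot [-1.57  -0.046  0.045] F [-0.   0.4  6.7] w 48.4
```

View pics/w16.png

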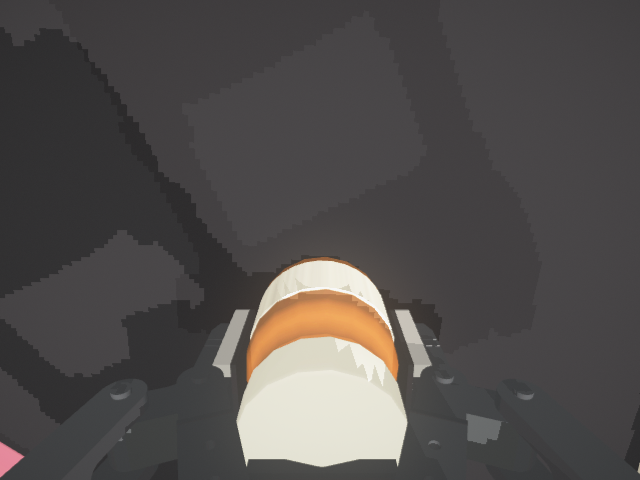

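```bash
python3 - <<'E'
from h import *
c=bot.read_camera("wrist");s=state()
print((1000*ray(c,[(322,370),(237,420),(407,420)],.075)).round(1),(1000*ray(c,[(322,259)],.0)).round(1))
c=bot.read_camera("scene");print(1)
E
```

```text
t43.45 tcp [477.9 297.5  42.4] rot [-1.57  -0.046  0.044] F [ 0.2 -0.2  5.4] w 48.6
[[456.6 296.2  75. ]
 [472.2 276.1  75. ]
 [469.8 318.   75. ]] [[456.6 296.3   0. ]]
1
```

```bash
python3 -m jog '[[0,0,5,0,40],[0,0,20,0,40],[0,0,60,0,40],[0,0,110,0,40],[5,-15,140,0,40],[15,-40,150,0,40],[25,-75,150,0,40],[32,-115,150,0,40],[37,-160,150,0,40],[37,-205,150,0,40]]'
python3 -m jog '[[-2,-45,0,0,40],[-6,-90,0,0,40],[-12,-135,0,0,40],[-20,-180,0,0,40],[-28,-225,0,0,40],[-38,-270,0,0,40],[-48,-315,0,0,40],[-55,-345,0,0,40],[-59,-363,0,0,40],[-60,-372,0,0,40]]'
python3 - <<'E'
from h import *
s=state()
E
```

```text
time: 44.75
tool_pos: [0.5146, 0.0909, 0.1927]
tcp_rot: [-1.57, -0.046, 0.045]
wrist_force: [0.1, 0.8, -0.8]
width: 0.572
time: 46.0
tool_pos: [0.4543, -0.2802, 0.1922]
tcp_rot: [-1.57, -0.044, 0.044]
wrist_force: [-0.6, 0.3, -0.5]
width: 0.567
t46.00 tcp [ 454.3 -280.2  192.2] rot [-1.57  -0.044  0.044] F [-0.6  0.3 -0.5] w 48.5
```

```bash
python3 -m jog '[[0,0,0,0,40],[0,0,0,0,40],[0,0,0,0,40],[0,0,0,0,40],[0,0,0,0,40],[0,0,0,0,40],[0,0,0,0,40],[0,0,0,0,40],[0,0,0,0,40],[0,0,0,0,40]]'
python3 - <<'E'
from h import *
c=bot.read_camera("wrist");s=state();cv2.imwrite("pics/w17.png",c["pixels"][:,:,::-1])
c=bot.read_camera("scene");cv2.imwrite("pics/scene17.png",cv2.resize(c["pixels"][0:240,120:440,::-1],None,fx=2.5,fy=2.5,interpolation=2))
E
```

```text
time: 47.25
tool_pos: [0.4545, -0.2798, 0.192]
tcp_rot: [-1.57, -0.045, 0.045]
wrist_force: [0.1, -0.3, -0.8]
width: 0.572
t47.30 tcp [ 454.6 -279.8  192. ] rot [-1.57  -0.045  0.045] F [ 0.5  0.5 -0.8] w 48.5
```

View pics/w17.png

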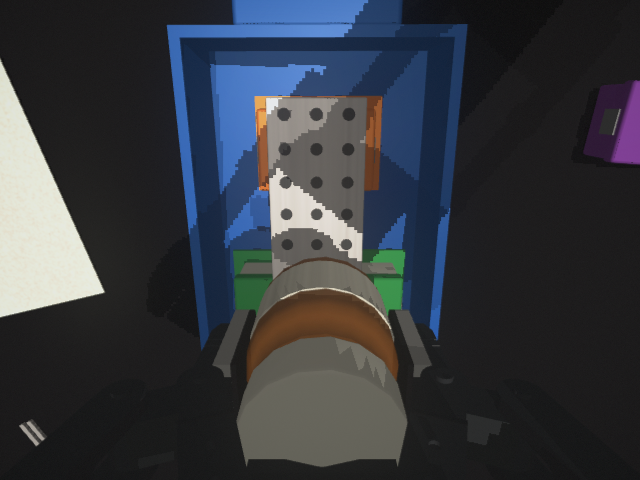

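View pics/scene17.png

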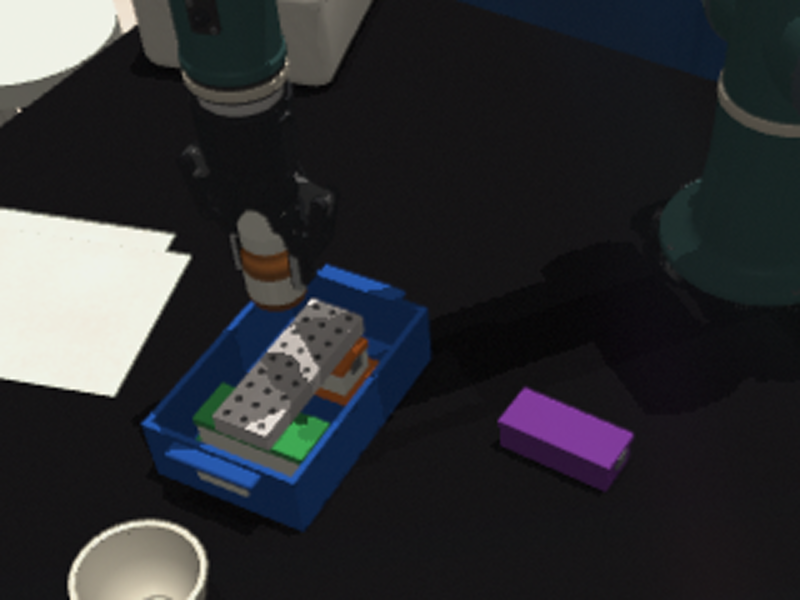

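```bash
python3 - <<'E'
from h import *
c=bot.read_camera("wrist");s=state()
q=1000*ray(c,[(265.5,97.5),(367.5,97.5)],.065)[:,:2];a=np.radians(3.35)
print(np.hypot(*(q[0]-q[1])),q.mean(0)+85*np.array([np.cos(a),np.sin(a)]))
print((1000*ray(c,[(322,370),(237,420),(407,420)],.225)).round(1))
E
```

```text
t47.40 tcp [ 454.5 -279.7  192. ] rot [-1.57  -0.045  0.045] F [ 0.7 -0.4 -1.7] w 48.5
55.90096131243848 [ 455.5006171  -282.57790496]
[[ 433.  -281.1  225. ]
 [ 448.5 -301.1  225. ]
 [ 446.1 -259.4  225. ]]
```

```bash
python3 -m jog '[[0,-2.8,-10,0,40],[0,-2.8,-30,0,40],[0,-2.8,-50,0,40],[0,-2.8,-65,0,40],[0,-2.8,-74,0,40],[0,-2.8,-79,0,40],[0,-2.8,-81,0,40],[0,-2.8,-82.5,0,40],[0,-2.8,-82.5,0,40],[0,-2.8,-82.5,0,40]]'
python3 -m jog '[[0,0,-0.5,0,40],[0,0,-0.5,0,40],[0,0,-1,0,40],[0,0,-1,0,40],[0,0,-1.5,0,40],[0,0,-1.5,0,40],[0,0,-2,0,40],[0,0,-2,0,40],[0,0,-2,0,40],[0,0,-2,0,40]]'
```

```text
time: 48.65
tool_pos: [0.4548, -0.2827, 0.1099]
tcp_rot: [-1.571, -0.045, 0.045]
wrist_force: [0.7, 0.0, -1.5]
width: 0.57
time: 49.9
tool_pos: [0.4546, -0.2825, 0.1075]
tcp_rot: [-1.57, -0.045, 0.045]
wrist_force: [0.2, 0.3, -1.6]
width: 0.573
```

```bash
python3 -m jog '[[0,0,-0.4,0,40],[0,0,-0.4,0,40],[0,0,-0.4,0,40],[0,0,-0.8,0,40],[0,0,-0.8,0,40],[0,0,-0.8,0,40],[0,0,-0.8,0,40],[0,0,-0.8,0,40],[0,0,-0.8,0,40],[0,0,-0.8,0,40]]'
```

```text
time: 51.15
tool_pos: [0.4546, -0.2826, 0.1074]
tcp_rot: [-1.57, -0.045, 0.045]
wrist_force: [-2.6, 1.1, 5.0]
width: 0.574
```

```bash
python3 -m jog '[[0,0,0.5,0,50],[0,0,0.5,0,56],[0,0,0.5,0,66],[0,0,0.5,0,78],[0,0,0.5,0,80],[0,0,5,0,80],[0,0,30,0,80],[0,0,60,0,80],[0,0,100,0,80],[0,0,120,0,80]]'
python3 -m jog '[[0,30,10,0,80],[0,70,20,0,80],[0,120,20,0,80],[0,160,20,0,80],[0,160,20,0,80],[0,160,20,0,80],[0,160,20,0,80],[0,160,20,0,80],[0,160,20,0,80],[0,160,20,0,80]]'
python3 - <<'E'
from h import *
s=state()
for n,(x0,y0) in(("top",(360,220)),("scene",(160,80)),("wrist",(0,0))):
    c=bot.read_camera(n);i=c["pixels"][:,:,::-1];cv2.imwrite(f"pics/{n}18f.png",i)
    if n!="wrist":cv2.imwrite(f"pics/{n}18.png",cv2.resize(i[y0:y0+180,x0:x0+200],None,fx=3.3,fy=3.3,interpolation=2))
E
```

```text
time: 52.4
tool_pos: [0.4556, -0.2832, 0.2298]
tcp_rot: [-1.573, -0.048, 0.042]
wrist_force: [0.2, -0.5, -0.1]
width: 0.937
time: 53.65
tool_pos: [0.4545, -0.1228, 0.2466]
tcp_rot: [-1.57, -0.044, 0.045]
wrist_force: [-0.5, -0.3, 0.2]
width: 0.941
t53.65 tcp [ 454.5 -122.8  246.6] rot [-1.57  -0.044  0.045] F [-0.5 -0.3  0.2] w 80.4
```

View pics/top18.png

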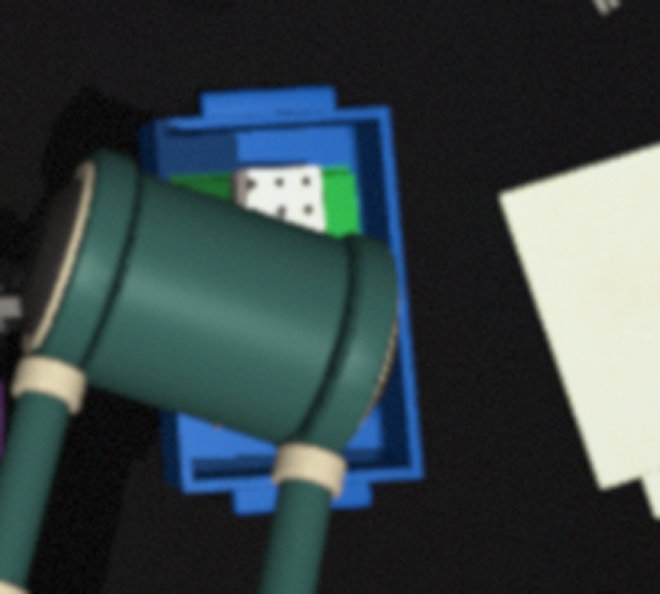

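View pics/scene18.png

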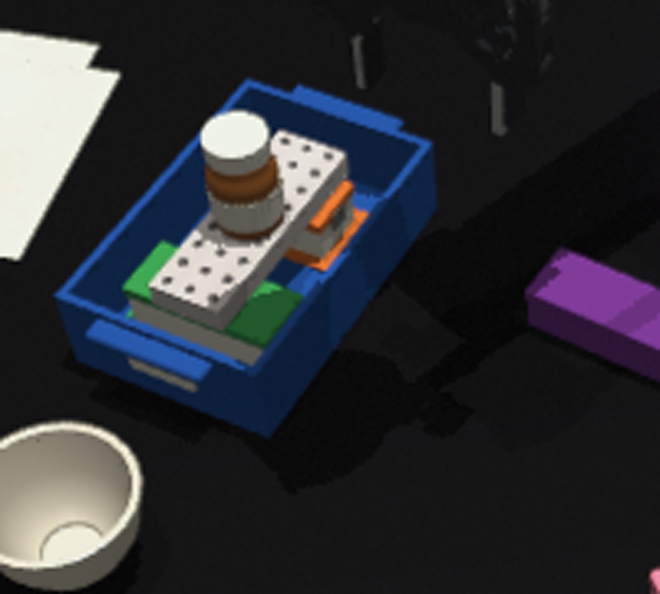

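View pics/top18f.png

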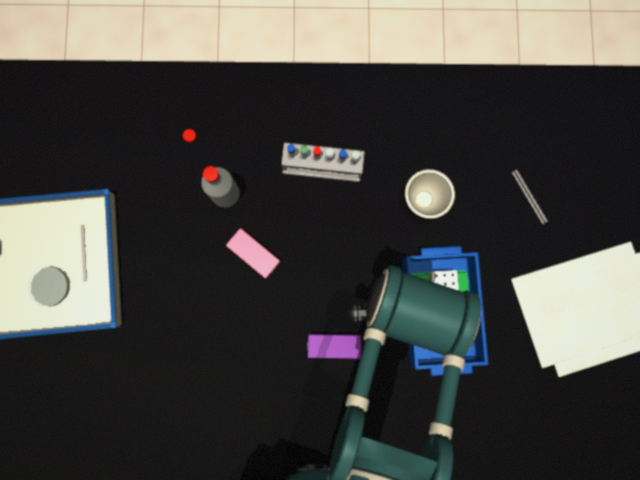

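```bash
python3 -m jog '[[20,50,10,0,80],[40,100,20,0,80],[60,150,20,0,80],[60,200,20,0,80],[60,250,20,0,80],[60,250,20,0,80],[60,250,20,0,80],[60,250,20,0,80],[60,250,20,0,80],[60,250,20,0,80]]'
python3 - <<'E'
from h import *
s=state()
c=bot.read_camera("top");i=c["pixels"][:,:,::-1];cv2.imwrite("pics/top19.png",cv2.resize(i[225:395,380:510],None,fx=3.5,fy=3.5,interpolation=2))
h=cv2.cvtColor(c["pixels"],cv2.COLOR_RGB2HSV);m=cv2.inRange(h,(0,0,110),(179,75,255));m[:,:395]=0;m[:,490:]=0;m[:245]=0;m[380:]=0
for k in cv2.findContours(m,cv2.RETR_EXTERNAL,cv2.CHAIN_APPROX_NONE)[0]:
    if cv2.contourArea(k)>50:print(cv2.boundingRect(k),rect(c,k,.065),rect(c,k,.140))
report("top")
E
```

```text
time: 55.05
tool_pos: [0.5147, 0.1266, 0.2667]
tcp_rot: [-1.57, -0.044, 0.044]
wrist_force: [-0.5, -0.7, 0.2]
width: 0.934
t55.05 tcp [514.7 126.6 266.7] rot [-1.57  -0.044  0.044] F [-0.5 -0.7  0.2] w 79.8
(431, 270, 37, 81) [ 4.561e+02 -2.893e+02  1.727e+02  7.780e+01 -4.000e-01] [ 4.564e+02 -2.697e+02  1.615e+02  7.280e+01 -4.000e-01]
top green [421. 286.] [(0.009, [508.4, -240.8, 61.5, 41.3, 0.2]), (0.056, [506.6, -231.0, 59.2, 39.7, 0.2])]
top green [463. 284.] [(0.009, [514.4, -337.4, 60.2, 22.2, 3.1]), (0.056, [512.4, -323.8, 57.9, 21.3, 3.1])]
top orange [429. 335.] [(0.009, [400.1, -256.8, 61.2, 25.3, 3.1]), (0.092, [404.2, -238.3, 57.0, 23.6, 3.1])]
top purple [334. 346.] [(0.036, [375.5, -41.2, 116.9, 54.0, 89.6])]
top blue [445. 311.] [(0.066, [456.0, -279.7, 278.1, 168.7, 3.3])]
top blue [ 75. 263.] [(0.066, [557.1, 564.2, 306.9, 245.1, 5.6])]
```

View pics/top19.png

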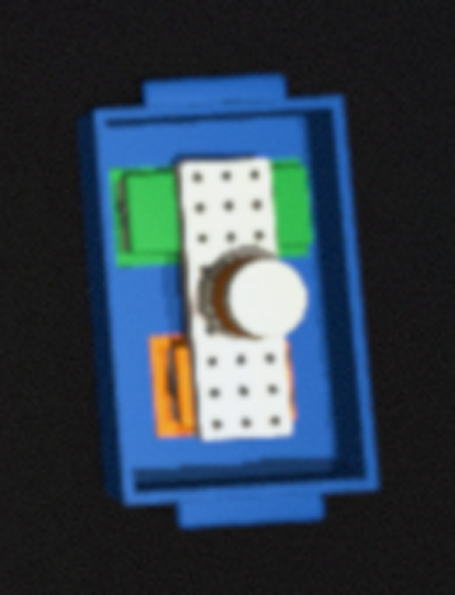

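```bash
python3 - <<'E'
from h import *
c=bot.read_camera("top")
f=lambda P,z:1000*ray(c,np.array(P)/3.5+[380,225],z)[:,:2]
q=f([(177,160),(271,157),(293,437),(201,440)],.065);l=(q[0]+q[1]-q[2]-q[3])/2
print("plate",q.mean(0),np.hypot(*l),np.degrees(np.arctan2(l[1],l[0])))
print("jar",f([(267.5,298)],.140))
r=f([(92,108),(346,95),(381,489),(124,504)],.066);l=(r[0]+r[1]-r[2]-r[3])/2;print("carrier",r.mean(0),np.hypot(*l),np.degrees(np.arctan2(l[1],l[0])))
E
```

```text
plate [ 455.51019873 -284.99841404] 172.5494627937005 3.2074619683734777
jar [[ 455.47547641 -284.39869324]]
carrier [ 455.96232947 -284.95619577] 243.24846521261122 3.3616077864904566
```

All three centres agree within 1 mm, so I'm handing the job in.

```bash
python3 -c "
from workcell import bot
print(bot.finish_job())"
```

```text
the job is handed in; nothing more can be done
None
```

The carrier is packed as asked and I handed the job in at about 55 s of the 122 s. The orange and green boxes are on their mats, the divider lies across them, and the jar stands upright in its middle. I lowered each piece until the wrist force showed contact, then let go and backed the arm away.

**Final checks:**
- **Divider and jar:** in the last top view, the divider, jar and carrier centres agree within about 1 mm. The divider's yaw matches the carrier's within 0.2°.
- **Boxes:** after each was set down, the wrist camera put the orange box within 1 mm and the green box within about 0.6 mm of its mat's centre. The green box's yaw matched its mat within 0.1°; the orange box looked lined up to within half a degree.
- **Left alone:** the wash bottle, bowl, rack and the two look-alike boxes look unmoved in the top picture.

**Limits:**
- The wrist and top cameras differed by about 2–3 mm in absolute y, within or just past their calibration. I relied on positions relative to each other within one view.
- I judged the divider level from the contact height and the pictures, not from a separate tilt measurement.

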